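# Close down the bench: clear offcuts, lamp off, reach stick on its hook

## Robot

A 6-joint arm with a two-finger parallel gripper is mounted at the origin on a cart in front of the work surface, level with it; the furniture and walls round the work are solid. World frame = base frame: x ahead of the robot, y to its left, z up, the work surface at z = 0. Lengths are in mm, angles in rad, forces in N, time in s.
With the tool pointing down it reaches from about 275 to 875 mm from the base axis. Payload 12.5 kg.
Tool frame: the origin (TCP) lies midway between the tips of the shut fingers; the grasp point (between the pads) lies 19 mm behind it; z points along the fingers, y is the line along which they close (so a half turn about z gives the same grasp; the last joint's range is limited). The gripper opens to 85 mm and grips with 20 to 120 N. Pads are 22 mm wide; open, the fingers measure 114 mm over their backs; the gripper's body (76 mm by 85 mm) begins 54 mm behind the grasp point. The pads swing forward as they close: fully open they stand 13 mm farther back than shut.
Start: joints at [1.172, 0.351, 1.652, -0, 1.139, -0.085], TCP at [169.74, 523.138, 231.29] pointing down, gripper open.
Joint ranges: [-2.75, 2.75], [-0.79, 2.1], [0.01, 2.65], [-1.57, 4.71], [0.07, 3.14], [-2.87, 2.87]. Speed limits (rad/s): [2.22, 2.22, 2.79, 3.14, 3.14, 3.14].

## Interface

Orientations are given as a rotation vector (axis times angle).
In Python, from bench import robot gives the robot as it stands.
- The arm moves only by the tool send_rows, never from a script. Its argument "increments" is a list of rows, each a list of 7 numbers: the shift along the tool's x, y, z each as a share of 0.25 m, from -1 to 1, then the turn, a rotation vector about the tool's x, y, z each as a share of 180 degrees, from -1 to 1, then the opening, from -1 (shut) to 1 (fully open). In form: [[tx, ty, tz, rx, ry, rz, hand], ...]. A call has 1 to 5 rows; each row is the pose to reach, as a shift and turn from the pose commanded when the call began, along the tool's axes at that moment, turning the shorter way round; what a row does not reach only later rows make up. A row lasts 1/10 s, in which the tool goes at most 50 mm and 8.59 degrees, less where a joint would pass 70% of its speed; a pose out of reach is approached as far as the arm can. A call with a number of a shift or a turn outside -1 to 1 is refused whole. A call with a gripper value outside its range is refused whole. The fingers move at their own pace and stop on an object; "newtons" is the grip in N (left out, the last holds). Time passes only in rows, so rows that repeat a pose let the fingers close. It gives the time, the measured TCP pose, the force, the opening and the grip force at its end, in the units of the state.
- robot.read_state(): the state, without advancing time (a new reading comes with each control period).
- robot.snapshot(name): name is "side" or "top" or "wrist"; returns the picture (420x560x3 uint8, red, green, blue); there is no depth.
- robot.camera_params(name): a dict with "intrinsics" (3x3 intrinsics, pixels), "R" (3x3) and "t" (3): a world point X has camera coordinates R X + t. Camera axes: x right, y down, z forward; pixel columns grow to the right and rows downward; lengths in mm; the calibration is good to about 2 mm. A picture is of the moment at which its call begins: read the wrist's pose just before it. camera_params takes no time and is no camera call; for the wrist camera it gives the pose at the moment of the call.
- robot.sign_off(): hands the job in; it is judged then, once.
The state is a dict: "time": time; "joint_pos": joint angles; "joint_vel": joint speeds; "joint_efforts": joint torques, N m; "tool_pos": TCP position; "eef_rot": TCP orientation; "wrist_force": force on the tool from outside, world axes, zero at the start; "torque": the same for the moment, N m; "opening": finger opening in mm; "grip_force": force on a finger pad.
Only numpy, scipy, OpenCV 4.12 (cv2) and the standard library are available. Lean on these libraries where they do the work, as an engineer would, in place of code of your own. Each camera call takes 0.05 s, during which the arm holds its last target. There are 200 camera calls.

## Task

Close down the bench for the night. While the lamp is still on, put every short wooden offcut and wedge lying on the bench into the grey scrap bin; only then take the reach stick and with its upturned nose push the red lamp switch, hidden under the lip of the green lamp hood, fully up from below. Finally hang the stick by its collar in the throat of the side-opening hook, and leave the bench dog and the block plane alone.

Things in the scene. Friction and masses are not known exactly. Their poses are not given: they have to be found in the camera images.
- wedge_1: discarded oak wedge, 26 (x) x 80 (y) x 18 mm high at its thick end, tapering along y to a thin end; counts as an offcut. Origin under its centre. May be absent.
- wedge_2: a second discarded oak wedge, the same as wedge_1. May be absent.
- offcut_rebate: brown wooden offcut with a rebate (an L in section): 42 (x) x 75 (y) mm and 18 mm high, with a rib 22 wide (x from -21 to +1 mm) up to 34 mm high. Origin under its centre. May be absent.
- offcut_batten: pale batten offcut, 30 (x) x 88 (y) x 22 mm high. Origin under its centre. May be absent.
- offcut_mitre: dark wooden offcut, 36 (x) x 78 (y) x 26 mm high, its +y end pointed. Origin under its middle. May be absent.
- bin: open grey plastic scrap bin fixed to the bench, 200 x 200 x 80 mm high outside, walls and floor 5 mm. Origin under its centre, z up.
- lamp: bench lamp fixed to the bench: green hood 120 (x) x 160 (y) mm, top 172 mm up, on two posts at its back (x +48, y +-60 mm, 16 mm thick) and a low base plate. A lip 6 mm thick hangs round its front and sides, lower edge 130 mm up, underside behind it 152 mm up; free space below. Origin on the bench under the switch and hood centre; the front lip is 60 mm from it along own -x (towards the robot).
- lamp_switch (a joint): the lamp's red push-up switch: 0 = on (hanging down), 0.009 m = off (fully up). It slides straight up, takes about 1.5 N, and stays where it is pushed.
- switch_face (a point): centre of the switch's round lower face, 48 mm across, facing down. In the on position it is 135 mm above the bench, 5 mm above the lower edge of the lip.
- hook: steel hook stand fixed to the bench: flat forked plate 8 mm thick, top 130 mm up, on a post 22 mm thick at y -62 mm. The 24 mm wide throat opens sideways along own +y (robot's left); flared prong tips end 72 mm from the seat. Ridges 8 mm high on the plate, 26 to 32 mm from the seat before (yellow) and behind it, keep a collar in; nothing is higher. Origin on the bench under the seat.
- hook_seat (a point): the seat: centre of the throat between the ridges, at the height of the plate's top. The stick's collar lies here, its neck in the throat.
- stick: reach stick, 0.22 to 0.35 kg: pale wooden bar 210 (x -85 to +125) x 40 (y) x 16 mm lying flat, steel block on its tail; over the origin rise a steel neck 12 mm thick (z 16 to 76), a round collar 40 mm across (z 76 to 86) and an orange grip 30 (x) x 24 (y) mm (z 86 to 142) to take from above. Balances under the neck. Origin under the neck, at the bar's underside.
- stick_nose (a point): top of the stick's upturned rubber-tipped nose, a stub 20 mm thick at x = +112 mm, 46 mm above the bar's underside (30 mm above the bar's top).
- stick_collar (a point): centre of the underside of the stick's collar, 76 mm above the bar's underside.
- bench_dog: black iron bench dog, 32 (x) x 144 (y) x 30 mm high; not to be disturbed. Origin under its centre.
- block_plane: steel block plane, 49 (x) x 161 (y) x 55 mm high; not to be disturbed. Origin under its centre.
There are look-alikes about, which are no part of the job. What is shaped like the offcut_batten but purple is not meant.

How it is judged (in metres and radians):
On the way, in this order (a step that is already met when the one before it is completed fails the run):
1. every offcut lies in the scrap bin while the lamp is still on (z of each of wedge_1, wedge_2, offcut_rebate, offcut_batten, offcut_mitre in the frame of bin below 0.075 m and x of wedge_1 in the frame of bin between -0.1 and 0.1 m and y of wedge_1 in the frame of bin between -0.1 and 0.1 m and x of wedge_2 in the frame of bin between -0.1 and 0.1 m and y of wedge_2 in the frame of bin between -0.1 and 0.1 m and x of offcut_rebate in the frame of bin between -0.1 and 0.1 m and y of offcut_rebate in the frame of bin between -0.1 and 0.1 m and x of offcut_batten in the frame of bin between -0.1 and 0.1 m and y of offcut_batten in the frame of bin between -0.1 and 0.1 m and x of offcut_mitre in the frame of bin between -0.1 and 0.1 m and y of offcut_mitre in the frame of bin between -0.1 and 0.1 m and value of joint lamp_switch below 0.003 m), for 0.2 s.
2. then the lamp switch is pushed fully up with the reach stick (value of joint lamp_switch above 0.0065 m and contact force between stick and lamp above 0.4 N), for 0.1 s.
3. then the stick hangs by its collar on the hook (horizontal distance between stick_collar and hook_seat below 0.012 m and z of stick_collar in the frame of hook_seat between -0.005 and 0.005 m and angle between stick's own z axis and vertical below 0.15 rad and contact force between stick and hook above 0.5 N), for 0.2 s.
At the end, for the whole second after the job is handed in: Every offcut present lies in the bin (its origin inside the walls and below 75 mm), the switch is up by more than 6.5 of its 9 mm, and the stick hangs at rest on the hook: collar underside within 5 mm of the plate's top, within 12 mm of the seat, upright within 0.15 rad (all of step 3 and z of each of wedge_1, wedge_2, offcut_rebate, offcut_batten, offcut_mitre in the frame of bin below 0.075 m and x of wedge_1 in the frame of bin between -0.1 and 0.1 m and y of wedge_1 in the frame of bin between -0.1 and 0.1 m and x of wedge_2 in the frame of bin between -0.1 and 0.1 m and y of wedge_2 in the frame of bin between -0.1 and 0.1 m and x of offcut_rebate in the frame of bin between -0.1 and 0.1 m and y of offcut_rebate in the frame of bin between -0.1 and 0.1 m and x of offcut_batten in the frame of bin between -0.1 and 0.1 m and y of offcut_batten in the frame of bin between -0.1 and 0.1 m and x of offcut_mitre in the frame of bin between -0.1 and 0.1 m and y of offcut_mitre in the frame of bin between -0.1 and 0.1 m and value of joint lamp_switch above 0.0065 m and linear speed of stick below 0.03 m/s); the robot touches nothing.
It fails at once if the bench dog or the block plane is moved more than 40 mm (distance of any of bench_dog, block_plane from where it was at the start of the episode above 0.04 m).
Of wedge_1, wedge_2, offcut_rebate, offcut_batten, offcut_mitre only 3 to 5 are there at a start; the rules pass over those that are not, and their reading is None.
At some moment in a run one of wedge_1, wedge_2, offcut_rebate, offcut_batten, offcut_mitre may be knocked a few centimetres aside while the robot is not near it.
Once in a run the grip may slacken for a moment while it holds something.
It also fails if it takes over 210 s, if anything falls off the work surface, if the arm or the gripper's body presses on something with over 40 N, if the wrist force passes 120 N, or if a joint passes its speed limit or range.

## Working session

There is one attempt and no reset: what is moved stays moved. The work goes in short steps, Python scripts to look and compute and a tool call to move; the robot and the scene stay as the last step left them, time stands still between calls to the robot, and variables do not carry over. Pictures are saved under pics/ and viewed, at most 14 in all, crops included, and the job is handed in when it is done.

Besides the shell and the picture viewer there is one more tool, called after "Emit:" in YAML: its name, and indented under it one key for each argument. send_rows: Moves the arm, as the interface text tells. Shift numbers are shares of 0.25 m and turn numbers shares of 180 degrees, none past 1 either way. Its arguments: {"type":"object","properties":{"increments":{"type":"array","items":{"type":"array","items":{"type":"number"}}},"newtons":{"type":"number"}},"required":["increments"]}

```bash
ls; mkdir -p pics; python3 - <<'E'
from bench import robot
import cv2,numpy as np
for n in("top","side","wrist"):
    p=robot.camera_params(n);print(n,np.round(p["intrinsics"],1).tolist(),np.round(p["R"],4).tolist(),np.round(p["t"],1).tolist())
    im=robot.snapshot(n);cv2.imwrite(f"pics/{n}0.png",im[:,:,::-1])
s=robot.read_state();print(s)
E
```

```text
pics
top [[500.3, 0.0, 267.3], [0.0, 500.3, 213.7], [0.0, 0.0, 1.0]] [[-0.0203, -0.9998, 0.0048], [-0.9827, 0.0191, -0.1841], [0.1839, -0.0085, -0.9829]] [25.2, 543.5, 1243.9]
side [[425.1, 0.0, 277.6], [0.0, 425.1, 215.8], [0.0, 0.0, 1.0]] [[0.855, -0.5182, 0.0199], [-0.1972, -0.3604, -0.9117], [0.4796, 0.7756, -0.4103]] [-472.7, 192.2, 936.2]
wrist [[333.3, 0.0, 283.9], [0.0, 333.3, 214.8], [0.0, 0.0, 1.0]] [[0.3084, 0.9512, -0.0002], [0.9092, -0.2947, 0.2941], [0.2797, -0.0909, -0.9558]] [-549.9, -37.9, 379.5]
{'time': 0.15, 'joint_pos': array([ 1.17241720e+00,  3.51111895e-01,  1.65226046e+00, -8.52232180e-06,
        1.13908282e+00, -8.45990790e-02]), 'joint_vel': array([-0.00051888, -0.00073059, -0.00271423,  0.00012506, -0.00111946,
        0.00075644]), 'joint_efforts': array([ 3.76598268e-05, -5.06245923e+01, -2.91500777e+01, -1.72476457e-04,
        3.45391971e-03,  3.07768880e-05]), 'tool_pos': array([169.64322956, 522.92745467, 230.88872245]), 'eef_rot': array([-4.90828380e-01, -3.10281185e+00,  1.31835224e-03]), 'wrist_force': array([-1.55385637, -0.4289819 ,  0.43649685]), 'torque': array([-0.00241502,  0.01296684,  0.00072058]), 'grip_force': 0.0, 'opening': 85.19665651018877}
```

View pics/top0.png

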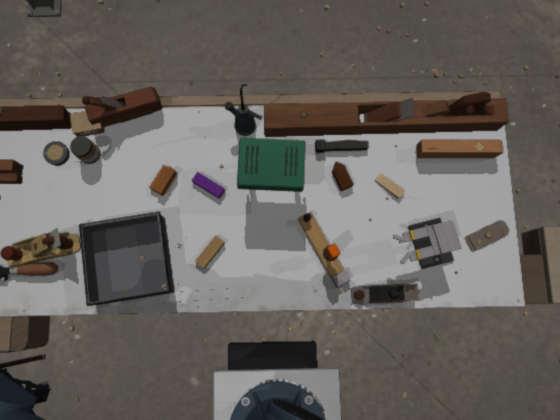

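View pics/side0.png

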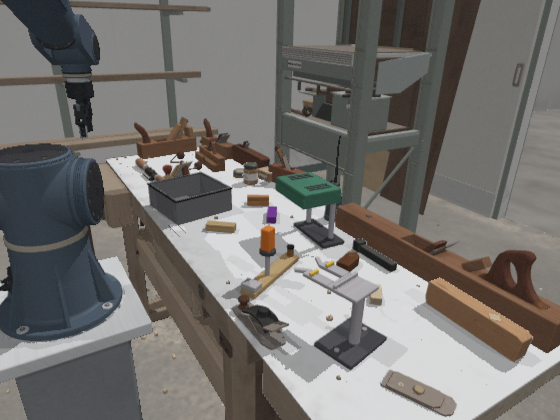

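The top view shows, as (col,row): the bin (126,258), brown block (163,181), purple decoy (208,185), tan piece (210,253), dark pointed piece (342,177) and pale piece (390,186). It also shows the lamp (272,163), stick grip (332,252), hook (432,243), bench dog (343,146) and block plane (385,294).

Candidates for offcuts: (163,181), (210,253), (342,177) and (390,186). Not meant: purple (208,185), the blocks at (87,123) and (8,170), and the bar at (460,148). One close crop will check the choice.

```bash
cat > h.py <<'E'
from bench import robot
import cv2,numpy as np
from scipy.spatial.transform import Rotation as Ro
def ray(p,u,v,z):
    K,R,t=[np.array(p[k],float) for k in("intrinsics","R","t")]
    d=R.T@np.linalg.solve(K,[u,v,1.]);c=-R.T@t
    return c+d*(z-c[2])/d[2]
def proj(p,X):
    K,R,t=[np.array(p[k],float) for k in("intrinsics","R","t")]
    q=K@(R@np.array(X,float)+t);return q[:2]/q[2]
E
python3 - <<'E'
from h import *
im=cv2.imread("pics/top0.png");p=robot.camera_params("top")
def c(x0,y0,w,h): return cv2.resize(im[y0:y0+h,x0:x0+w],(390,290),interpolation=cv2.INTER_CUBIC)
a=np.vstack([np.hstack([c(145,155,98,73),c(185,225,98,73)]),np.hstack([c(320,155,98,73),c(285,205,98,73)])])
cv2.imwrite("pics/c1.png",a)
hsv=cv2.cvtColor(im,cv2.COLOR_BGR2HSV)
m=((hsv[...,1]>75)&(hsv[...,2]>30)).astype(np.uint8)
n,l,st,ce=cv2.connectedComponentsWithStats(m)
for i in range(1,n):
    x,y,w,h,A=st[i]
    if A>60 and 100<y<310:
        ct=cv2.findContours((l==i).astype(np.uint8),0,2)[0][0]
        pts=np.array([ray(p,u,v,22)[:2] for u,v in ct[:,0]],np.float32)
        r=cv2.minAreaRect(pts);print(st[i].tolist(),ce[i].round(),hsv[l==i].mean(0).round(),np.round(r[0]),np.round(r[1]),round(r[2]))
E
```

```text
[0, 105, 65, 17, 994] [ 32. 113.] [ 10. 133.  56.] [843. 654.] [174.  46.] 89
[125, 109, 27, 10, 84] [138. 114.] [ 10. 144.  33.] [834. 363.] [16. 73.] 10
[238, 138, 67, 53, 2982] [271. 164.] [ 76. 122.  75.] [686.   2.] [176. 139.] 86
[417, 140, 86, 18, 1495] [459. 148.] [ 13. 130. 102.] [ 719. -511.] [233.  48.] 89
[78, 143, 17, 17, 75] [ 89. 153.] [ 13. 118.  47.] [727. 496.] [24. 53.] 47
[47, 145, 16, 15, 173] [ 55. 152.] [ 20.  92. 116.] [730. 585.] [40. 40.] 3
[0, 160, 21, 23, 366] [  8. 172.] [ 11. 137.  66.] [679. 702.] [57. 61.] 89
[333, 163, 20, 27, 317] [342. 176.] [ 11. 167.  58.] [ 651. -186.] [74. 36.] 22
[150, 165, 26, 30, 441] [163. 180.] [ 13. 159.  96.] [648. 291.] [44. 76.] 59
[192, 173, 32, 25, 364] [208. 185.] [139. 157.  99.] [631. 171.] [88. 31.] 57
[377, 175, 26, 23, 243] [390. 186.] [ 17.  86. 147.] [ 620. -314.] [76. 25.] 50
[298, 213, 45, 64, 994] [322. 245.] [ 16. 137. 112.] [ 471. -130.] [174.  55.] 28
[1, 233, 80, 42, 1903] [ 38. 253.] [ 15. 125.  79.] [454. 606.] [106. 205.] 2
[196, 236, 28, 32, 375] [209. 252.] [ 17. 120. 118.] [452. 167.] [30. 86.] 51
[521, 253, 24, 31, 425] [532. 266.] [14. 77. 71.] [ 393. -673.] [57. 78.] 90
[354, 290, 10, 10, 72] [359. 295.] [  9. 121.  48.] [ 334. -216.] [21. 22.] 43
```

View pics/c1.png

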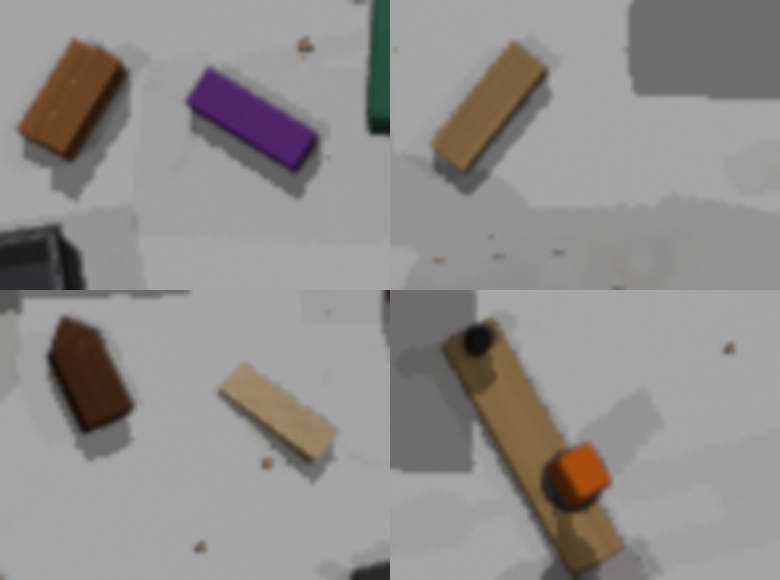

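Crop shows the brown rebate, purple decoy, tan batten, dark mitre (pointed end away from the robot), a pale wedge, and the stick with its orange grip. The measured sizes match the description: 44x76, 86x30, 74x36 and 76x25 mm. Next is a small planner, then the batten.

```bash
cat >> h.py <<'E'
T={"rebate":(34,(648,291)),"batten":(22,(452,167)),"mitre":(26,(651,-186)),"wedge":(14,(620,-314))}
SIZE={"rebate":(42,75),"batten":(30,88),"mitre":(36,78),"wedge":(26,80)}
def detect(im,name,near=None,rad=90):
    p=robot.camera_params("top");h,c=T[name];c=near or c
    hsv=cv2.cvtColor(im,cv2.COLOR_RGB2HSV)
    m=((hsv[...,1]>75)&(hsv[...,2]>30)&(hsv[...,0]<30)).astype(np.uint8)
    out=[]
    for ct in cv2.findContours(m,0,2)[0]:
        if cv2.contourArea(ct)<120: continue
        pts=np.array([ray(p,u,v,h/2)[:2] for u,v in ct[:,0]],np.float32)
        r=cv2.minAreaRect(pts);b=cv2.boxPoints(r);e=[b[1]-b[0],b[2]-b[1]]
        e.sort(key=np.linalg.norm);s=[float(np.linalg.norm(k)) for k in e]
        if np.hypot(*(np.array(r[0])-c))<rad and s[1]<110:
            yaw=np.degrees(np.arctan2(e[0][1],e[0][0]))%180
            out.append((np.round(r[0],1).tolist(),round(float(yaw),1),np.round(s).tolist()))
    return out
def Rdown(y):
    c,s=np.cos(np.radians(y)),np.sin(np.radians(y))
    return np.array([[-s,c,0],[c,s,0],[0,0,-1.]])
def plan(wps,vmax=46,start=None):
    "wps: (x,y,z,yaw|None,hand,[vmax mm/row]); prints calls"
    s=robot.read_state();P=s["tool_pos"].copy();R=Ro.from_rotvec(s["eef_rot"]).as_matrix()
    for w in wps:
        q=np.array(w[:3],float);v=w[5] if len(w)>5 else vmax
        y0=np.degrees(np.arctan2(R[1,1],R[0,1]))
        if w[3] is None: yt=y0
        else:
            j1=np.degrees(np.arctan2(q[1],q[0]));yt=w[3]
            if len(w)>6: pass
            else: yt=min((yt+180*k for k in range(-3,4)),key=lambda a:abs(j1-a))
            yt=y0+(yt-y0+180)%360-180
        n=max(1,int(np.ceil(max(np.linalg.norm(q-P)/(v*5),abs(yt-y0)/36))))
        P0=P.copy()
        for i in range(1,n+1):
            g=P0+(q-P0)*i/n;G=Rdown(y0+(yt-y0)*i/n)
            sh=np.round(R.T@(g-P)/250,3);ro=np.round(Ro.from_matrix(R.T@G).as_rotvec()/np.pi,3)
            k=int(np.clip(np.ceil(max(np.linalg.norm(g-P)/v,abs(yt-y0)/n/8)+.3),1,5))
            f=[] if v>=46 else [[round(float(a)*(j+1)/k,3) for a in sh] for j in range(k)]
            print("x%d"%k,sh.tolist()+ro.tolist()+[w[4]],f or "","->",g.round(),round(y0+(yt-y0)*i/n,1))
            P=P+R@(sh*250);R=R@Ro.from_rotvec(ro*np.pi).as_matrix()
E
python3 - <<'E'
from h import *
im=robot.snapshot("top");p=robot.camera_params("top")
for n in T: print(n,detect(im,n))
# bin rim
for u,v in [(80,246),(160,213),(172,297),(87,304)]: print(ray(p,u,v,80).round())
(c,y,s),=detect(im,"batten")
plan([(c[0],c[1],140,y,1),(c[0],c[1],40,y,1),(c[0],c[1],3,y,1,20)])
E
```

```text
rebate [([649.4, 292.2], 59.1, [44.0, 76.0])]
batten [([453.1, 168.3], 50.6, [30.0, 86.0])]
mitre [([653.0, -187.5], 111.8, [37.0, 75.0])]
wedge [([623.1, -318.0], 140.2, [25.0, 77.0])]
[466. 483.  80.]
[546. 285.  80.]
[336. 252.  80.]
[323. 459.  80.]
x4 [-0.505, -0.333, 0.121, -0.0, -0.0, 0.04, 1]  -> [264. 405. 201.] 64.9
x4 [-0.544, -0.267, 0.122, -0.0, 0.0, 0.039, 1]  -> [359. 287. 170.] 57.7
x4 [-0.571, -0.199, 0.121, -0.0, 0.0, 0.04, 1]  -> [453. 168. 140.] 50.6
x3 [-0.0, 0.001, 0.4, -0.0, 0.0, 0.0, 1]  -> [453. 168.  40.] 50.6
x3 [-0.0, -0.0, 0.148, -0.0, 0.0, 0.0, 1] [[-0.0, -0.0, 0.049], [-0.0, -0.0, 0.099], [-0.0, -0.0, 0.148]] -> [453. 168.   3.] 50.6
```

Emit:
send_rows:
  increments:
    - [-0.505,-0.333,0.121,0,0,0.04,1]
    - [-0.505,-0.333,0.121,0,0,0.04,1]
    - [-0.505,-0.333,0.121,0,0,0.04,1]
    - [-0.505,-0.333,0.121,0,0,0.04,1]

```text
time: 0.6
tool_pos: [265.9, 401.4, 200.0]
eef_rot: [-0.69, -3.064, 0.004]
wrist_force: [0.0, 0.9, -0.1]
opening: 85.5
grip_force: 0.0
```

Emit:
send_rows:
  increments:
    - [-0.544,-0.267,0.122,0,0,0.039,1]
    - [-0.544,-0.267,0.122,0,0,0.039,1]
    - [-0.544,-0.267,0.122,0,0,0.039,1]
    - [-0.544,-0.267,0.122,0,0,0.039,1]

```text
time: 1.0
tool_pos: [360.7, 283.7, 169.7]
eef_rot: [-0.877, -3.016, 0.002]
wrist_force: [-0.8, 0.4, 0.3]
opening: 85.1
grip_force: 0.0
```

Emit:
send_rows:
  increments:
    - [-0.571,-0.199,0.121,0,0,0.04,1]
    - [-0.571,-0.199,0.121,0,0,0.04,1]
    - [-0.571,-0.199,0.121,0,0,0.04,1]
    - [-0.571,-0.199,0.121,0,0,0.04,1]

```text
time: 1.4
tool_pos: [455.3, 165.9, 139.5]
eef_rot: [1.064, 2.956, -0.001]
wrist_force: [-0.2, 0.4, 0.6]
opening: 85.4
grip_force: 0.0
```

Emit:
send_rows:
  increments:
    - [0,0,0.4,0,0,0,1]
    - [0,0,0.4,0,0,0,1]
    - [0,0,0.4,0,0,0,1]
    - [0,0,0.4,0,0,0,1]

```text
time: 1.8
tool_pos: [452.9, 169.3, 41.0]
eef_rot: [-1.057, -2.957, 0.001]
wrist_force: [0.2, -1.0, -0.4]
opening: 85.3
grip_force: 0.0
```

Emit:
send_rows:
  increments:
    - [0,0,0.05,0,0,0,1]
    - [0,0,0.1,0,0,0,1]
    - [0,0,0.148,0,0,0,1]
    - [0,0,0.148,0,0,0,1]

```text
time: 2.2
tool_pos: [452.4, 168.4, 2.3]
eef_rot: [-1.059, -2.956, 0.002]
wrist_force: [-0.4, -0.3, 1.1]
opening: 85.9
grip_force: 0.0
```

Emit:
send_rows:
  increments:
    - [0,0,0,0,0,0,-1]
    - [0,0,0,0,0,0,-1]
    - [0,0,0,0,0,0,-1]
    - [0,0,0,0,0,0,-1]
    - [0,0,0,0,0,0,-1]
  newtons: 50

```text
time: 2.7
tool_pos: [453.4, 168.6, 3.8]
eef_rot: [1.059, 2.957, 0.001]
wrist_force: [-0.8, -0.5, 4.9]
opening: 28.7
grip_force: 50.2
```

Emit:
send_rows:
  increments:
    - [0,0,0,0,0,0,-1]
    - [0,0,0,0,0,0,-1]
    - [0,0,0,0,0,0,-1]
    - [0,0,0,0,0,0,-1]
    - [0,0,0,0,0,0,-1]

```text
time: 3.2
tool_pos: [453.4, 168.6, 3.8]
eef_rot: [1.059, 2.957, 0.001]
wrist_force: [-0.9, -0.6, 5.4]
opening: 28.9
grip_force: 50.2
```

Emit:
send_rows:
  increments:
    - [0,0,-0.1,0,0,0,-1]
    - [0,0,-0.2,0,0,0,-1]
    - [0,0,-0.4,0,0,0,-1]
    - [0,0,-0.6,0,0,0,-1]
    - [0,0,-0.6,0,0,0,-1]

```text
time: 3.7
tool_pos: [455.8, 169.3, 159.1]
eef_rot: [1.056, 2.95, 0.009]
wrist_force: [0.2, 0.5, -0.7]
opening: 29.2
grip_force: 49.6
```

```bash
python3 - <<'E'
from h import *
s=robot.read_state();print(s["tool_pos"],s["opening"],s["grip_force"])
B=(432,370)
plan([(B[0]+30,B[1]-30,155,96,-1),(B[0]+30,B[1]-30,65,96,-1)])
E
```

```text
[455.84141497 169.3233229  159.09760716] 29.16200709771173 49.6421080827713
x4 [0.207, 0.272, 0.009, 0.002, 0.002, -0.126, -1]  -> [459. 255. 157.] 73.3
x4 [0.087, 0.33, 0.008, 0.0, 0.0, -0.126, -1]  -> [462. 340. 155.] 96.0
x3 [0.0, 0.0, 0.36, -0.0, 0.0, -0.0, -1]  -> [462. 340.  65.] 96.0
```

Emit:
send_rows:
  increments:
    - [0.207,0.272,0.009,0,0,-0.126,-1]
    - [0.207,0.272,0.009,0,0,-0.126,-1]
    - [0.207,0.272,0.009,0,0,-0.126,-1]
    - [0.207,0.272,0.009,0,0,-0.126,-1]

```text
time: 4.1
tool_pos: [455.8, 254.5, 150.4]
eef_rot: [-0.452, -3.108, 0.001]
wrist_force: [0.1, -0.7, -0.4]
opening: 29.2
grip_force: 49.7
```

Emit:
send_rows:
  increments:
    - [0.087,0.33,0.008,0,0,-0.126,-1]
    - [0.087,0.33,0.008,0,0,-0.126,-1]
    - [0.087,0.33,0.008,0,0,-0.126,-1]
    - [0.087,0.33,0.008,0,0,-0.126,-1]

```text
time: 4.5
tool_pos: [458.9, 339.1, 148.4]
eef_rot: [0.162, -3.136, 0.001]
wrist_force: [-0.3, -0.1, 0.1]
opening: 28.7
grip_force: 49.8
```

Emit:
send_rows:
  increments:
    - [0,0,0.15,0,0,0,-1]
    - [0,0,0.3,0,0,0,-1]
    - [0,0,0.44,0,0,0,-1]
    - [0,0,0.44,0,0,0,-1]
    - [0,0,0.44,0,0,0,-1]

```text
time: 5.0
tool_pos: [459.4, 338.5, 39.7]
eef_rot: [0.157, -3.137, 0.001]
wrist_force: [0.6, 0.4, 0.1]
opening: 28.9
grip_force: 49.8
```

Emit:
send_rows:
  increments:
    - [0,0,0,0,0,0,1]
    - [0,0,0,0,0,0,1]
    - [0,0,0,0,0,0,1]
    - [0,0,0,0,0,0,1]

```text
time: 5.4
tool_pos: [459.4, 339.4, 39.8]
eef_rot: [-0.163, 3.136, 0.001]
wrist_force: [-0.0, -0.0, -0.2]
opening: 84.2
grip_force: 0.0
```

Emit:
send_rows:
  increments:
    - [0,0,-0.2,0,0,0,1]
    - [0,0,-0.4,0,0,0,1]
    - [0,0,-0.5,0,0,0,1]
    - [0,0,-0.5,0,0,0,1]

```text
time: 5.8
tool_pos: [460.7, 340.3, 168.3]
eef_rot: [-0.163, 3.131, 0.005]
wrist_force: [0.6, -0.4, 0.7]
opening: 85.7
grip_force: 0.0
```

```bash
python3 - <<'E'
from h import *
im=robot.snapshot("top");cv2.imwrite("pics/top1.png",im[:,:,::-1])
for n in T: print(n,detect(im,n))
(c,y,s),=detect(im,"rebate")
plan([(c[0],c[1],150,y,1),(c[0],c[1],45,y,1),(c[0],c[1],6,y,1,20)])
E
```

```text
rebate [([649.4, 292.2], 59.4, [44.0, 76.0])]
batten []
mitre [([653.0, -187.5], 111.8, [37.0, 75.0])]
wedge [([623.4, -317.6], 140.2, [25.0, 77.0])]
x3 [-0.367, -0.134, 0.033, 0.001, 0.001, 0.102, 1]  -> [555. 316. 158.] 77.7
x3 [-0.391, -0.011, 0.031, -0.0, 0.0, 0.101, 1]  -> [649. 292. 150.] 59.4
x3 [0.0, 0.001, 0.42, -0.0, 0.0, 0.0, 1]  -> [649. 292.  45.] 59.4
x3 [0.0, -0.0, 0.156, -0.0, 0.0, 0.0, 1] [[0.0, -0.0, 0.052], [0.0, -0.0, 0.104], [0.0, -0.0, 0.156]] -> [649. 292.   6.] 59.4
```

Emit:
send_rows:
  increments:
    - [-0.367,-0.134,0.033,0,0,0.102,1]
    - [-0.367,-0.134,0.033,0,0,0.102,1]
    - [-0.367,-0.134,0.033,0,0,0.102,1]
    - [-0.367,-0.134,0.033,0,0,0.102,1]

```text
time: 6.25
tool_pos: [553.6, 314.6, 153.7]
eef_rot: [-0.341, -3.12, 0.002]
wrist_force: [-0.0, -0.1, 0.3]
opening: 85.5
grip_force: 0.0
```

Emit:
send_rows:
  increments:
    - [-0.391,-0.011,0.031,0,0,0.101,1]
    - [-0.391,-0.011,0.031,0,0,0.101,1]
    - [-0.391,-0.011,0.031,0,0,0.101,1]
    - [-0.391,-0.011,0.031,0,0,0.101,1]
    - [-0.391,-0.011,0.031,0,0,0.101,1]

```text
time: 6.75
tool_pos: [647.3, 292.5, 147.6]
eef_rot: [-0.823, -3.03, 0.001]
wrist_force: [-0.5, -0.1, -0.4]
opening: 85.5
grip_force: 0.0
```

Emit:
send_rows:
  increments:
    - [0,0,0.2,0,0,0,1]
    - [0,0,0.4,0,0,0,1]
    - [0,0,0.48,0,0,0,1]
    - [0,0,0.56,0,0,0,1]
    - [0,0,0.56,0,0,0,1]

```text
time: 7.25
tool_pos: [646.9, 291.9, 5.9]
eef_rot: [-0.825, -3.028, 0.003]
wrist_force: [0.3, -0.5, 0.5]
opening: 85.5
grip_force: 0.0
```

Emit:
send_rows:
  increments:
    - [0,0,0,0,0,0,-1]
    - [0,0,0,0,0,0,-1]
    - [0,0,0,0,0,0,-1]
    - [0,0,0,0,0,0,-1]
    - [0,0,0,0,0,0,-1]

```text
time: 7.75
tool_pos: [649.6, 292.0, 10.0]
eef_rot: [0.828, 3.029, 0.002]
wrist_force: [-2.8, -0.8, 6.4]
opening: 40.5
grip_force: 51.0
```

Emit:
send_rows:
  increments:
    - [0,0,-0.1,0,0,0,-1]
    - [0,0,-0.2,0,0,0,-1]
    - [0,0,-0.4,0,0,0,-1]
    - [0,0,-0.6,0,0,0,-1]
    - [0,0,-0.6,0,0,0,-1]

```text
time: 8.25
tool_pos: [652.0, 293.0, 167.1]
eef_rot: [0.826, 3.02, 0.012]
wrist_force: [0.8, -0.2, 0.1]
opening: 40.8
grip_force: 51.0
```

```bash
python3 - <<'E'
from h import *
B=(432,370)
plan([(B[0]+10,B[1]+38,155,96,-1),(B[0]+10,B[1]+38,45,96,-1)])
E
```

```text
x3 [0.479, -0.016, 0.02, 0.003, 0.003, -0.102, -1]  -> [547. 350. 161.] 77.7
x3 [0.459, 0.136, 0.024, -0.0, 0.0, -0.101, -1]  -> [442. 408. 155.] 96.0
x3 [-0.0, 0.0, 0.44, -0.0, 0.0, -0.0, -1]  -> [442. 408.  45.] 96.0
```

Emit:
send_rows:
  increments:
    - [0.479,-0.016,0,0,0,-0.102,-1]
    - [0.479,-0.016,0,0,0,-0.102,-1]
    - [0.479,-0.016,0,0,0,-0.102,-1]
    - [0.479,-0.016,0,0,0,-0.102,-1]

```text
time: 8.65
tool_pos: [541.7, 350.7, 158.6]
eef_rot: [0.331, 3.124, 0.0]
wrist_force: [0.3, -0.3, -0.3]
opening: 40.8
grip_force: 51.0
```

Emit:
send_rows:
  increments:
    - [0.459,0.136,0,0,0,-0.101,-1]
    - [0.459,0.136,0,0,0,-0.101,-1]
    - [0.459,0.136,0,0,0,-0.101,-1]
    - [0.459,0.136,0,0,0,-0.101,-1]

```text
time: 9.05
tool_pos: [437.7, 407.7, 158.3]
eef_rot: [-0.165, 3.137, 0.0]
wrist_force: [0.3, -0.6, -0.7]
opening: 40.8
grip_force: 51.0
```

Emit:
send_rows:
  increments:
    - [0,0,0.15,0,0,0,-1]
    - [0,0,0.3,0,0,0,-1]
    - [0,0,0.44,0,0,0,-1]
    - [0,0,0.44,0,0,0,-1]
    - [0,0,0.44,0,0,0,-1]

```text
time: 9.55
tool_pos: [440.1, 406.4, 48.6]
eef_rot: [-0.16, 3.137, -0.0]
wrist_force: [0.7, -0.8, -0.3]
opening: 40.7
grip_force: 51.0
```

Emit:
send_rows:
  increments:
    - [0,0,0,0,0,0,1]
    - [0,0,0,0,0,0,1]
    - [0,0,0,0,0,0,1]
    - [0,0,0,0,0,0,1]

```text
time: 9.95
tool_pos: [439.0, 407.0, 48.8]
eef_rot: [-0.163, 3.136, 0.001]
wrist_force: [0.2, 0.7, -0.2]
opening: 85.5
grip_force: 0.0
```

Emit:
send_rows:
  increments:
    - [0,0,-0.2,0,0,0,1]
    - [0,0,-0.4,0,0,0,1]
    - [0,0,-0.6,0,0,0,1]
    - [0,0,-0.7,0,0,0,1]
    - [0,0,-0.7,0,0,0,1]

```text
time: 10.45
tool_pos: [439.9, 407.8, 227.6]
eef_rot: [-0.163, 3.131, 0.007]
wrist_force: [-0.1, 0.9, 0.1]
opening: 85.4
grip_force: 0.0
```

```bash
python3 - <<'E'
from h import *
im=robot.snapshot("top");cv2.imwrite("pics/top2.png",im[:,:,::-1])
for n in T: print(n,detect(im,n))
print(robot.read_state()["tool_pos"])
(c,y,s),=detect(im,"mitre")
plan([(500,200,215,96,1),(500,0,215,106,1),(c[0],c[1],150,y,1),(c[0],c[1],45,y,1),(c[0],c[1],6,y,1,20)])
E
```

```text
rebate []
batten []
mitre [([653.0, -187.5], 111.8, [37.0, 75.0])]
wedge [([622.9, -318.2], 140.2, [25.0, 76.0])]
[439.11509623 407.14537281 224.9067958 ]
x5 [-0.156, -0.849, 0.038, 0.001, 0.001, -0.0, 1]  -> [500. 200. 215.] 96.0
x5 [0.017, -0.159, 0.0, -0.0, 0.0, 0.189, 1]  -> [500. 160. 215.] 62.0
x5 [-0.076, -0.141, 0.001, -0.0, 0.0, 0.189, 1]  -> [500. 120. 215.] 28.0
x5 [-0.141, -0.075, -0.0, -0.0, 0.0, 0.189, 1]  -> [500.  80. 215.] -6.0
x5 [-0.16, 0.017, 0.0, 0.0, 0.0, 0.188, 1]  -> [500.  40. 215.] -40.0
x5 [-0.123, 0.103, 0.0, 0.0, 0.0, 0.189, 1]  -> [500.   0. 215.] -74.0
x4 [0.191, 0.444, 0.131, 0.0, 0.0, -0.016, 1]  -> [577. -94. 183.] -71.1
x4 [0.168, 0.454, 0.13, 0.0, 0.0, -0.016, 1]  -> [ 653. -188.  150.] -68.2
x3 [-0.0, -0.001, 0.42, 0.0, 0.0, 0.0, 1]  -> [ 653. -188.   45.] -68.2
x3 [-0.0, 0.0, 0.156, 0.0, 0.0, 0.0, 1] [[-0.0, 0.0, 0.052], [-0.0, 0.0, 0.104], [-0.0, 0.0, 0.156]] -> [ 653. -188.    6.] -68.2
```

```bash
sed -i 's/yt=min((yt+180\*k for k in range(-3,4)),key=lambda a:abs(j1-a))/yt=min((yt+180*k for k in range(-3,4) if abs(j1-(yt+180*k))<135),key=lambda a:abs(y0-a))/; s/            yt=y0+(yt-y0+180)%360-180/            pass/' h.py
python3 - <<'E'
from h import *
c,y=(653,-187.5),111.8
plan([(500,200,200,96,1),(500,0,200,106,1),(c[0],c[1],150,y,1)])
E
```

```text
x5 [-0.156, -0.85, 0.098, 0.001, 0.001, -0.0, 1]  -> [500. 200. 200.] 96.0
x5 [0.083, -0.795, 0.001, -0.0, -0.0, -0.056, 1]  -> [500.   0. 200.] 106.0
x3 [-0.19, -0.445, 0.101, -0.0, -0.0, -0.016, 1]  -> [577. -94. 175.] 108.9
x3 [-0.168, -0.454, 0.1, -0.0, -0.0, -0.016, 1]  -> [ 653. -188.  150.] 111.8
```

Emit:
send_rows:
  increments:
    - [-0.156,-0.85,0.098,0,0,0,1]
    - [-0.156,-0.85,0.098,0,0,0,1]
    - [-0.156,-0.85,0.098,0,0,0,1]
    - [-0.156,-0.85,0.098,0,0,0,1]
    - [-0.156,-0.85,0.098,0,0,0,1]

```text
time: 11.0
tool_pos: [499.3, 195.7, 196.5]
eef_rot: [0.159, -3.134, 0.002]
wrist_force: [-0.1, 0.6, -0.6]
opening: 84.7
grip_force: 0.0
```

Emit:
send_rows:
  increments:
    - [0.083,-0.795,0.001,0,0,-0.056,1]
    - [0.083,-0.795,0.001,0,0,-0.056,1]
    - [0.083,-0.795,0.001,0,0,-0.056,1]
    - [0.083,-0.795,0.001,0,0,-0.056,1]
    - [0.083,-0.795,0.001,0,0,-0.056,1]

```text
time: 11.5
tool_pos: [498.7, -4.6, 197.0]
eef_rot: [0.431, -3.11, 0.0]
wrist_force: [0.6, 0.6, -0.5]
opening: 85.6
grip_force: 0.0
```

Emit:
send_rows:
  increments:
    - [-0.19,-0.445,0.101,0,0,-0.016,1]
    - [-0.19,-0.445,0.101,0,0,-0.016,1]
    - [-0.19,-0.445,0.101,0,0,-0.016,1]
    - [-0.19,-0.445,0.101,0,0,-0.016,1]

```text
time: 11.9
tool_pos: [576.3, -95.7, 170.5]
eef_rot: [0.513, -3.097, -0.002]
wrist_force: [-0.7, 0.8, -0.3]
opening: 85.7
grip_force: 0.0
```

Emit:
send_rows:
  increments:
    - [-0.168,-0.454,0.1,0,0,-0.016,1]
    - [-0.168,-0.454,0.1,0,0,-0.016,1]
    - [-0.168,-0.454,0.1,0,0,-0.016,1]
    - [-0.168,-0.454,0.1,0,0,-0.016,1]
    - [-0.168,-0.454,0.1,0,0,-0.016,1]

```text
time: 12.4
tool_pos: [651.8, -186.7, 146.9]
eef_rot: [0.594, -3.083, -0.002]
wrist_force: [-0.8, -0.2, 0.4]
opening: 85.5
grip_force: 0.0
```

```bash
python3 - <<'E'
from h import *
im=robot.snapshot("wrist");cv2.imwrite("pics/w1.png",im[:,:,::-1])
s=robot.read_state();print(s["tool_pos"],s["joint_pos"])
c,y=(653,-187.5),111.8
plan([(c[0],c[1],45,y,1),(c[0],c[1],6,y,1,20)])
E
```

```text
[ 651.77940602 -186.42692622  147.51267445] [-3.47315281e-01  6.67062105e-01  1.35920191e+00  2.26019217e-04
  1.11695895e+00 -2.29953828e+00]
x3 [-0.003, -0.006, 0.41, 0.0, -0.0, 0.0, 1]  -> [ 653. -188.   45.] 111.8
x3 [-0.001, -0.001, 0.156, 0.0, -0.0, 0.0, 1] [[-0.0, -0.0, 0.052], [-0.001, -0.001, 0.104], [-0.001, -0.001, 0.156]] -> [ 653. -188.    6.] 111.8
```

View pics/w1.png

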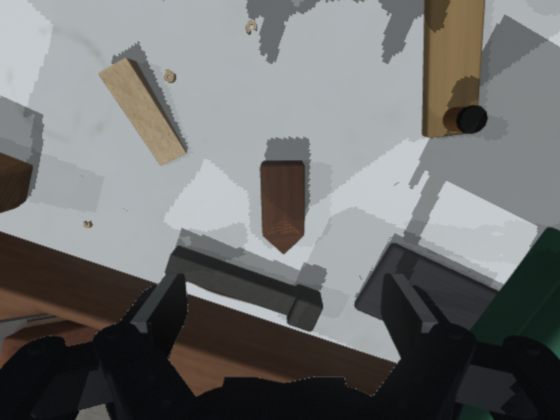

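```bash
python3 - <<'E'
from h import *
p=robot.camera_params("wrist")
print(proj(p,(653,-187.5,13)),proj(p,(653,-187.5,26)))
for uv in [(284,205),(284,162),(284,252)]: print(ray(p,*uv,20).round())
for uv in [(318,290),(290,328),(172,250),(183,232)]: print("dog",ray(p,*uv,20).round())
E
```

```text
[281.36962571 204.32059156] [281.28723995 208.47582193]
[ 651. -186.   20.]
[ 617. -199.   20.]
[ 691. -170.   20.]
dog [ 714. -127.   20.]
dog [ 761. -136.   20.]
dog [ 725. -262.   20.]
dog [ 706. -258.   20.]
```

Emit:
send_rows:
  increments:
    - [0.03,-0.006,0.2,0,0,0,1]
    - [0.03,-0.006,0.4,0,0,0,1]
    - [0.03,-0.006,0.48,0,0,0,1]
    - [0.03,-0.006,0.56,0,0,0,1]
    - [0.03,-0.006,0.56,0,0,0,1]

```text
time: 12.95
tool_pos: [644.1, -190.2, 5.8]
eef_rot: [0.595, -3.081, -0.004]
wrist_force: [-1.1, 0.8, 0.6]
opening: 85.4
grip_force: 0.0
```

Emit:
send_rows:
  increments:
    - [0,0,0,0,0,0,-1]
    - [0,0,0,0,0,0,-1]
    - [0,0,0,0,0,0,-1]
    - [0,0,0,0,0,0,-1]
    - [0,0,0,0,0,0,-1]

```text
time: 13.45
tool_pos: [646.8, -192.3, 9.5]
eef_rot: [-0.594, 3.083, -0.001]
wrist_force: [-1.4, 0.7, 7.1]
opening: 34.9
grip_force: 51.2
```

Emit:
send_rows:
  increments:
    - [0,0,-0.1,0,0,0,-1]
    - [0,0,-0.2,0,0,0,-1]
    - [0,0,-0.4,0,0,0,-1]
    - [0,0,-0.6,0,0,0,-1]
    - [0,0,-0.6,0,0,0,-1]

```text
time: 13.95
tool_pos: [649.1, -193.2, 166.3]
eef_rot: [-0.592, 3.075, -0.01]
wrist_force: [0.5, -1.0, -1.0]
opening: 34.9
grip_force: 50.4
```

```bash
python3 - <<'E'
from h import *
B=(432,370);s=robot.snapshot("top")
print(robot.read_state()["tool_pos"])
plan([(500,-50,215,108,-1),(500,150,215,100,-1),(B[0]-10,B[1]-10,180,96,-1),(B[0]-10,B[1]-10,80,96,-1)])
E
```

```text
[ 647.67282423 -192.69018458  162.33825063]
x5 [0.335, 0.748, -0.216, -0.001, 0.002, 0.021, -1]  -> [500. -50. 215.] 108.0
x5 [-0.247, 0.761, -0.001, -0.001, -0.0, 0.045, -1]  -> [500. 150. 215.] 100.0
x5 [0.162, 0.881, 0.141, 0.0, -0.0, 0.022, -1]  -> [422. 360. 180.] 96.0
x3 [0.0, -0.001, 0.4, 0.0, -0.0, -0.0, -1]  -> [422. 360.  80.] 96.0
```

Emit:
send_rows:
  increments:
    - [0.335,0.748,-0.216,0,0,0.021,-1]
    - [0.335,0.748,-0.216,0,0,0.021,-1]
    - [0.335,0.748,-0.216,0,0,0.021,-1]
    - [0.335,0.748,-0.216,0,0,0.021,-1]
    - [0.335,0.748,-0.216,0,0,0.021,-1]

```text
time: 14.5
tool_pos: [495.8, -47.1, 212.2]
eef_rot: [0.494, -3.101, -0.001]
wrist_force: [0.6, -0.2, 0.0]
opening: 34.7
grip_force: 50.4
```

Emit:
send_rows:
  increments:
    - [-0.247,0.761,0,0,0,0.045,-1]
    - [-0.247,0.761,0,0,0,0.045,-1]
    - [-0.247,0.761,0,0,0,0.045,-1]
    - [-0.247,0.761,0,0,0,0.045,-1]
    - [-0.247,0.761,0,0,0,0.045,-1]

```text
time: 15.0
tool_pos: [498.1, 154.6, 211.1]
eef_rot: [0.278, -3.128, -0.001]
wrist_force: [-0.2, -0.1, -1.1]
opening: 35.0
grip_force: 50.4
```

Emit:
send_rows:
  increments:
    - [0.162,0.881,0.141,0,0,0.022,-1]
    - [0.162,0.881,0.141,0,0,0.022,-1]
    - [0.162,0.881,0.141,0,0,0.022,-1]
    - [0.162,0.881,0.141,0,0,0.022,-1]
    - [0.162,0.881,0.141,0,0,0.022,-1]

```text
time: 15.5
tool_pos: [419.3, 362.4, 175.2]
eef_rot: [0.166, -3.136, 0.001]
wrist_force: [-0.4, -0.1, -0.5]
opening: 34.8
grip_force: 50.5
```

Emit:
send_rows:
  increments:
    - [0,0,0.15,0,0,0,-1]
    - [0,0,0.3,0,0,0,-1]
    - [0,0,0.42,0,0,0,-1]
    - [0,0,0.42,0,0,0,-1]

```text
time: 15.9
tool_pos: [419.0, 358.3, 67.6]
eef_rot: [0.162, -3.131, 0.007]
wrist_force: [-1.1, -0.5, -0.6]
opening: 34.5
grip_force: 50.5
```

Emit:
send_rows:
  increments:
    - [0,0,0,0,0,0,1]
    - [0,0,0,0,0,0,1]
    - [0,0,0,0,0,0,1]
    - [0,0,0,0,0,0,1]

```text
time: 16.3
tool_pos: [421.4, 360.7, 73.0]
eef_rot: [-0.163, 3.136, 0.002]
wrist_force: [-0.2, -0.5, -0.2]
opening: 85.4
grip_force: 0.0
```

Emit:
send_rows:
  increments:
    - [0,0,-0.2,0,0,0,1]
    - [0,0,-0.4,0,0,0,1]
    - [0,0,-0.5,0,0,0,1]
    - [0,0,-0.55,0,0,0,1]
    - [0,0,-0.55,0,0,0,1]

```text
time: 16.8
tool_pos: [421.3, 360.7, 210.6]
eef_rot: [-0.163, 3.135, 0.002]
wrist_force: [-0.1, -0.1, -0.8]
opening: 85.5
grip_force: 0.0
```

```bash
python3 - <<'E'
from h import *
im=robot.snapshot("wrist");cv2.imwrite("pics/w2.png",im[:,:,::-1])
im=robot.snapshot("top");cv2.imwrite("pics/top3.png",im[:,:,::-1])
for n in T: print(n,detect(im,n))
print(robot.read_state()["tool_pos"])
(c,y,s),=detect(im,"wedge")
plan([(500,150,215,50,1),(500,-50,205,-10,1),(c[0],c[1],150,y,1),(c[0],c[1],45,y,1),(c[0],c[1],5,y,1,20)])
E
```

```text
rebate []
batten []
mitre []
wedge [([623.1, -318.0], 140.2, [25.0, 77.0])]
[420.41257245 360.06035161 207.97645839]
x4 [-0.115, -0.434, -0.014, -0.0, -0.0, 0.128, 1]  -> [460. 255. 211.] 73.0
x4 [-0.275, -0.355, -0.014, -0.001, -0.0, 0.127, 1]  -> [500. 150. 215.] 50.0
x5 [-0.257, -0.307, 0.019, 0.0, -0.0, 0.167, 1]  -> [500.  50. 210.] 20.0
x5 [-0.376, -0.137, 0.02, 0.0, -0.001, 0.167, 1]  -> [500. -50. 205.] -10.0
x4 [-0.485, 0.336, 0.111, 0.0, 0.0, 0.083, 1]  -> [ 562. -184.  177.] -24.9
x4 [-0.381, 0.45, 0.111, 0.0, 0.0, 0.082, 1]  -> [ 623. -318.  150.] -39.8
x3 [0.0, -0.001, 0.42, 0.0, 0.0, 0.0, 1]  -> [ 623. -318.   45.] -39.8
x3 [0.0, 0.0, 0.16, 0.0, 0.0, 0.0, 1] [[0.0, 0.0, 0.053], [0.0, 0.0, 0.107], [0.0, 0.0, 0.16]] -> [ 623. -318.    5.] -39.8
```

View pics/w2.png

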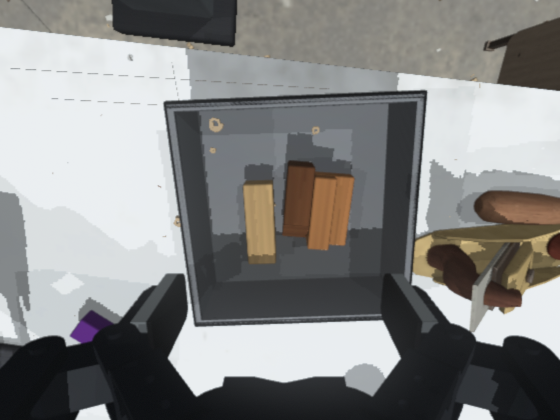

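The wrist view shows all three pieces lying flat in the bin: batten (260,222), mitre (298,198), rebate (332,210). Next is the wedge.

Emit:
send_rows:
  increments:
    - [-0.115,-0.434,-0.014,0,0,0.128,1]
    - [-0.115,-0.434,-0.014,0,0,0.128,1]
    - [-0.115,-0.434,-0.014,0,0,0.128,1]
    - [-0.115,-0.434,-0.014,0,0,0.128,1]

```text
time: 17.3
tool_pos: [460.8, 253.7, 211.1]
eef_rot: [-0.473, -3.103, 0.003]
wrist_force: [-0.5, 0.6, 0.9]
opening: 84.9
grip_force: 0.0
```

Emit:
send_rows:
  increments:
    - [-0.275,-0.355,-0.014,0,0,0.127,1]
    - [-0.275,-0.355,-0.014,0,0,0.127,1]
    - [-0.275,-0.355,-0.014,0,0,0.127,1]
    - [-0.275,-0.355,-0.014,0,0,0.127,1]

```text
time: 17.7
tool_pos: [500.4, 149.7, 215.1]
eef_rot: [-1.074, -2.951, 0.001]
wrist_force: [-0.4, 0.9, 0.1]
opening: 85.3
grip_force: 0.0
```

Emit:
send_rows:
  increments:
    - [-0.257,-0.307,0.019,0,0,0.167,1]
    - [-0.257,-0.307,0.019,0,0,0.167,1]
    - [-0.257,-0.307,0.019,0,0,0.167,1]
    - [-0.257,-0.307,0.019,0,0,0.167,1]
    - [-0.257,-0.307,0.019,0,0,0.167,1]

```text
time: 18.2
tool_pos: [500.0, 51.6, 210.8]
eef_rot: [-1.796, -2.576, 0.001]
wrist_force: [0.4, 0.0, -0.0]
opening: 85.2
grip_force: 0.0
```

Emit:
send_rows:
  increments:
    - [-0.376,-0.137,0.02,0,0,0.167,1]
    - [-0.376,-0.137,0.02,0,0,0.167,1]
    - [-0.376,-0.137,0.02,0,0,0.167,1]
    - [-0.376,-0.137,0.02,0,0,0.167,1]
    - [-0.376,-0.137,0.02,0,0,0.167,1]

```text
time: 18.7
tool_pos: [500.3, -48.7, 206.0]
eef_rot: [-2.402, -2.023, 0.001]
wrist_force: [0.1, 0.9, 0.6]
opening: 85.7
grip_force: 0.0
```

Emit:
send_rows:
  increments:
    - [-0.485,0.336,0.111,0,0,0.083,1]
    - [-0.485,0.336,0.111,0,0,0.083,1]
    - [-0.485,0.336,0.111,0,0,0.083,1]
    - [-0.485,0.336,0.111,0,0,0.083,1]

```text
time: 19.1
tool_pos: [563.1, -186.6, 176.8]
eef_rot: [-2.645, -1.694, 0.002]
wrist_force: [-0.1, 0.4, 0.7]
opening: 85.5
grip_force: 0.0
```

Emit:
send_rows:
  increments:
    - [-0.381,0.45,0.111,0,0,0.082,1]
    - [-0.381,0.45,0.111,0,0,0.082,1]
    - [-0.381,0.45,0.111,0,0,0.082,1]
    - [-0.381,0.45,0.111,0,0,0.082,1]
    - [-0.381,0.45,0.111,0,0,0.082,1]

```text
time: 19.6
tool_pos: [623.7, -316.5, 149.8]
eef_rot: [-2.84, -1.34, 0.001]
wrist_force: [0.3, 0.9, 0.1]
opening: 85.1
grip_force: 0.0
```

```bash
python3 - <<'E'
from h import *
im=robot.snapshot("wrist");cv2.imwrite("pics/w3.png",im[:,:,::-1])
p=robot.camera_params("wrist");print(proj(p,(623,-318,7)))
pt=robot.camera_params("top")
for uv in [(408,228),(441,219),(454,257),(420,268)]: print(ray(pt,*uv,130).round())
print(robot.read_state()["tool_pos"])
plan([(623,-318,45,140.2,1),(623,-318,5,140.2,1,20)])
E
```

```text
[285.46503179 203.2332323 ]
[ 487. -324.  130.]
[ 508. -406.  130.]
[ 415. -429.  130.]
[ 391. -346.  130.]
[ 623.74911496 -315.84955232  150.55983346]
x3 [-0.009, 0.004, 0.422, -0.0, -0.0, 0.002, 1]  -> [ 623. -318.   45.] -39.8
x3 [0.0, -0.0, 0.16, -0.0, -0.0, -0.0, 1] [[0.0, -0.0, 0.053], [0.0, -0.0, 0.107], [0.0, -0.0, 0.16]] -> [ 623. -318.    5.] -39.8
```

View pics/w3.png

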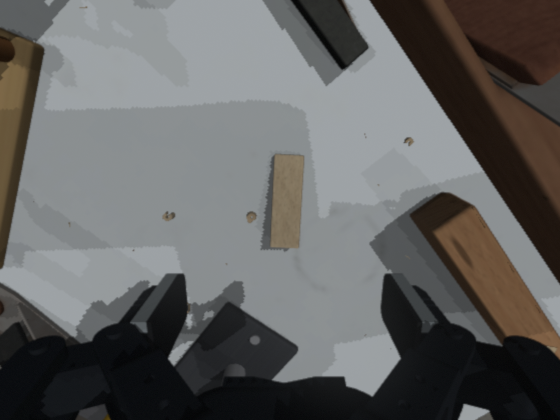

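The wrist view shows the wedge at (287,200), on the predicted pixel. Grasping it.

Emit:
send_rows:
  increments:
    - [-0.009,0.004,0.2,0,0,0,1]
    - [-0.009,0.004,0.4,0,0,0,1]
    - [-0.009,0.004,0.48,0,0,0,1]
    - [-0.009,0.004,0.58,0,0,0,1]
    - [-0.009,0.004,0.58,0,0,0,1]

```text
time: 20.15
tool_pos: [621.5, -317.1, 3.5]
eef_rot: [-2.838, -1.337, 0.004]
wrist_force: [0.3, 0.1, 0.0]
opening: 85.3
grip_force: 0.0
```

Emit:
send_rows:
  increments:
    - [0,0,0,0,0,0,-1]
    - [0,0,0,0,0,0,-1]
    - [0,0,0,0,0,0,-1]
    - [0,0,0,0,0,0,-1]
    - [0,0,0,0,0,0,-1]

```text
time: 20.65
tool_pos: [623.5, -320.2, 7.5]
eef_rot: [2.843, 1.333, 0.002]
wrist_force: [-1.2, 1.6, 6.6]
opening: 23.7
grip_force: 48.8
```

Emit:
send_rows:
  increments:
    - [0,0,-0.1,0,0,0,-1]
    - [0,0,-0.2,0,0,0,-1]
    - [0,0,-0.4,0,0,0,-1]
    - [0,0,-0.65,0,0,0,-1]
    - [0,0,-0.65,0,0,0,-1]

```text
time: 21.15
tool_pos: [624.9, -321.2, 175.5]
eef_rot: [2.837, 1.331, 0.008]
wrist_force: [0.6, -0.3, -0.1]
opening: 24.1
grip_force: 49.1
```

```bash
python3 - <<'E'
from h import *
B=(432,370);s=robot.snapshot("side")
print(robot.read_state()["tool_pos"])
plan([(500,-50,215,-20,-1),(500,150,215,0,-1),(B[0],B[1]-5,180,6,-1),(B[0],B[1]-5,80,6,-1)])
E
```

```text
[ 624.66687573 -321.06489477  174.8111699 ]
x4 [0.257, -0.538, -0.085, 0.003, -0.0, -0.055, -1]  -> [ 562. -186.  195.] -29.9
x4 [0.346, -0.486, -0.079, -0.0, -0.0, -0.055, -1]  -> [500. -50. 215.] -20.0
x5 [0.752, -0.273, 0.001, -0.0, -0.0, -0.111, -1]  -> [500. 150. 215.] 0.0
x5 [0.86, -0.271, 0.141, -0.0, -0.0, -0.033, -1]  -> [432. 365. 180.] 6.0
x3 [-0.0, -0.0, 0.4, -0.0, -0.0, -0.0, -1]  -> [432. 365.  80.] 6.0
```

Emit:
send_rows:
  increments:
    - [0.257,-0.538,-0.085,0,0,-0.055,-1]
    - [0.257,-0.538,-0.085,0,0,-0.055,-1]
    - [0.257,-0.538,-0.085,0,0,-0.055,-1]
    - [0.257,-0.538,-0.085,0,0,-0.055,-1]

```text
time: 21.6
tool_pos: [558.3, -180.2, 189.3]
eef_rot: [-2.714, -1.577, 0.002]
wrist_force: [1.2, -1.4, -0.3]
opening: 23.9
grip_force: 49.2
```

Emit:
send_rows:
  increments:
    - [0.346,-0.486,-0.079,0,0,-0.055,-1]
    - [0.346,-0.486,-0.079,0,0,-0.055,-1]
    - [0.346,-0.486,-0.079,0,0,-0.055,-1]
    - [0.346,-0.486,-0.079,0,0,-0.055,-1]

```text
time: 22.0
tool_pos: [496.2, -45.5, 209.3]
eef_rot: [-2.568, -1.806, 0.001]
wrist_force: [0.4, -0.3, -1.3]
opening: 23.9
grip_force: 49.2
```

Emit:
send_rows:
  increments:
    - [0.752,-0.273,0,0,0,-0.111,-1]
    - [0.752,-0.273,0,0,0,-0.111,-1]
    - [0.752,-0.273,0,0,0,-0.111,-1]
    - [0.752,-0.273,0,0,0,-0.111,-1]
    - [0.752,-0.273,0,0,0,-0.111,-1]

```text
time: 22.5
tool_pos: [498.0, 155.2, 208.5]
eef_rot: [-2.215, -2.226, 0.0]
wrist_force: [-0.3, -0.6, -0.2]
opening: 23.6
grip_force: 49.2
```

Emit:
send_rows:
  increments:
    - [0.86,-0.271,0.141,0,0,-0.033,-1]
    - [0.86,-0.271,0.141,0,0,-0.033,-1]
    - [0.86,-0.271,0.141,0,0,-0.033,-1]
    - [0.86,-0.271,0.141,0,0,-0.033,-1]
    - [0.86,-0.271,0.141,0,0,-0.033,-1]

```text
time: 23.0
tool_pos: [429.5, 367.9, 172.6]
eef_rot: [-2.101, -2.335, 0.002]
wrist_force: [0.8, -1.2, -1.6]
opening: 24.0
grip_force: 49.2
```

Emit:
send_rows:
  increments:
    - [0,0,0.15,0,0,0,-1]
    - [0,0,0.3,0,0,0,-1]
    - [0,0,0.42,0,0,0,-1]
    - [0,0,0.42,0,0,0,-1]

```text
time: 23.4
tool_pos: [428.9, 363.8, 64.9]
eef_rot: [-2.103, -2.332, 0.012]
wrist_force: [-0.9, 0.4, 0.0]
opening: 24.0
grip_force: 49.2
```

Emit:
send_rows:
  increments:
    - [0,0,0,0,0,0,1]
    - [0,0,0,0,0,0,1]
    - [0,0,0,0,0,0,1]
    - [0,0,0,0,0,0,1]

```text
time: 23.8
tool_pos: [431.1, 366.2, 70.4]
eef_rot: [2.103, 2.334, 0.003]
wrist_force: [-0.2, 0.0, -0.1]
opening: 80.2
grip_force: 0.0
```

Emit:
send_rows:
  increments:
    - [0,0,-0.2,0,0,0,1]
    - [0,0,-0.4,0,0,0,1]
    - [0,0,-0.5,0,0,0,1]
    - [0,0,-0.55,0,0,0,1]
    - [0,0,-0.55,0,0,0,1]

```text
time: 24.3
tool_pos: [430.9, 366.2, 208.1]
eef_rot: [2.102, 2.334, 0.004]
wrist_force: [-0.7, 0.5, 0.4]
opening: 85.1
grip_force: 0.0
```

```bash
python3 - <<'E'
from h import *
w=robot.snapshot("wrist")[:,:,::-1]
im=robot.snapshot("top");cv2.imwrite("pics/top4.png",im[:,:,::-1])
t=im[130:310,180:470,::-1]
a=np.vstack([cv2.resize(w,(400,300)),cv2.resize(t,(400,300),interpolation=cv2.INTER_CUBIC)]);cv2.imwrite("pics/m4.png",a)
for n in T: print(n,detect(im,n))
print(robot.read_state()["tool_pos"])
E
```

```text
rebate []
batten []
mitre []
wedge []
[430.03525388 365.56231772 205.46792488]
```

View pics/m4.png

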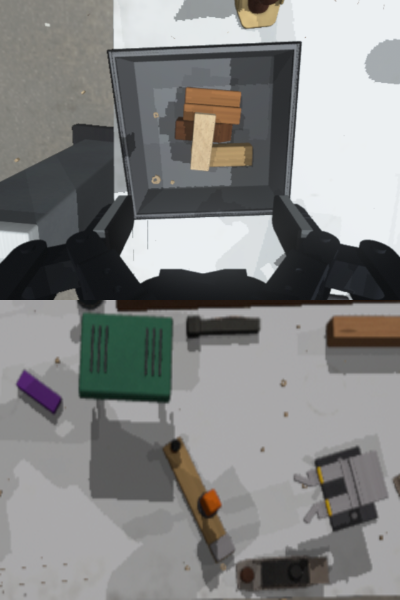

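The composite shows all four pieces in the bin: rebate, mitre, batten, and the wedge on top. The bench is otherwise clear apart from the purple decoy. I'll check for a hidden second wedge and look at the hook and stick.

```bash
python3 - <<'E'
from h import *
t=cv2.imread("pics/top4.png");s0=robot.snapshot("side")[:,:,::-1];cv2.imwrite("pics/side1.png",s0);s=s0
def c(im,x0,y0,w,h): return cv2.resize(im[y0:y0+h,x0:x0+w],(400,300),interpolation=cv2.INTER_CUBIC)
a=np.vstack([np.hstack([c(t,40,95,100,75),c(s,240,170,120,90)]),np.hstack([c(t,395,205,80,60),c(s,220,220,160,120)])])
cv2.imwrite("pics/c2.png",a)
E
```

```text
(no output)
```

View pics/c2.png

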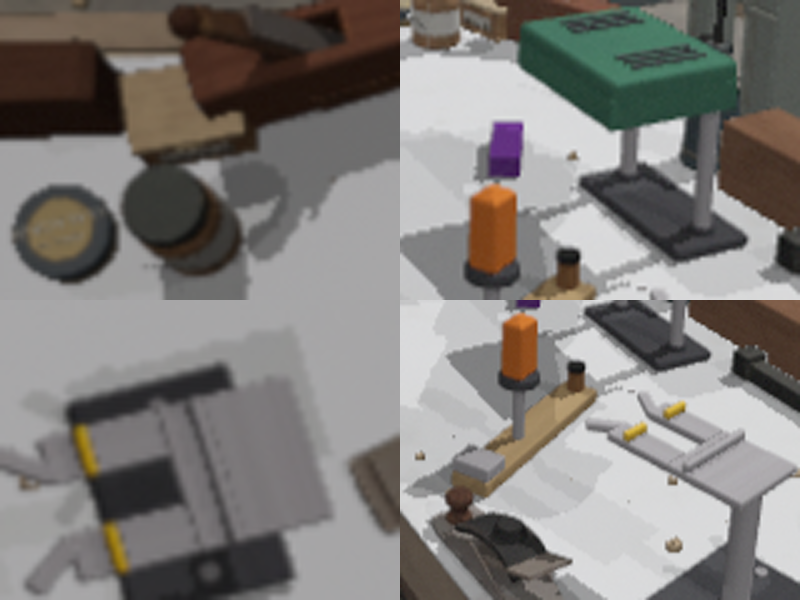

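The crops show the tan thing at left is only a box behind the jar, nothing lies under the hood, and the hook throat opens left between its yellow ridges. So there were four offcuts and all are binned. Next I hover between stick and hook.

```bash
python3 - <<'E'
from h import *
p=robot.camera_params("top");q=robot.camera_params("side")
t=cv2.imread("pics/top4.png");s=cv2.imread("pics/side1.png")
def blobs(im,lo,hi,mn,box):
    m=cv2.inRange(cv2.cvtColor(im,cv2.COLOR_BGR2HSV),lo,hi);n,l,st,ce=cv2.connectedComponentsWithStats(m)
    return [(ce[i].round(1).tolist(),st[i].tolist()) for i in range(1,n) if st[i][4]>=mn and box[0]<ce[i][0]<box[1] and box[2]<ce[i][1]<box[3]]
print("or",blobs(t,(3,190,120),(14,255,255),20,(300,360,200,300)))
print("ye",blobs(t,(20,140,100),(35,255,255),4,(395,470,205,275)))
print("ye side",blobs(s,(20,140,100),(35,255,255),4,(260,400,240,320)))
for c,_ in blobs(t,(3,190,120),(14,255,255),20,(300,360,200,300)): print(ray(p,*c,140))
for c,_ in blobs(t,(20,140,100),(35,255,255),4,(395,470,205,275)): print(ray(p,*c,136))
for c,_ in blobs(s,(20,140,100),(35,255,255),4,(260,400,240,320)): print(ray(q,*c,136))
print("nose",ray(p,307.5,217.5,46),"plane",[ray(p,*a,40).round() for a in [(352,288),(418,285),(418,304),(352,304)]])
plan([(480,200,260,20,1),(460,0,260,28,1),(450,-200,260,28,1),(450,-260,260,28,1)])
E
```

```text
or [([333.5, 249.8], [328, 244, 12, 12, 85])]
ye [([411.4, 234.5], [410, 230, 4, 10, 25]), ([417.5, 254.0], [416, 250, 4, 9, 22])]
ye side [([329.7, 263.7], [326, 261, 8, 6, 26]), ([313.4, 272.6], [310, 270, 8, 6, 27])]
[ 437.04276042 -140.32342596  140.        ]
[ 470.5930181  -329.39466878  136.        ]
[ 423.50254335 -340.49355654  136.        ]
[ 469.52764837 -332.72834544  136.        ]
[ 421.58155148 -343.97009885  136.        ]
nose [532.83097055 -89.79592432  46.        ] plane [array([ 350., -197.,   40.]), array([ 354., -365.,   40.]), array([ 307., -362.,   40.]), array([ 310., -195.,   40.])]
x5 [-0.679, 0.13, -0.219, -0.001, 0.0, -0.078, 1]  -> [480. 200. 260.] 20.0
x5 [-0.725, -0.349, 0.001, 0.0, 0.0, -0.044, 1]  -> [460.   0. 260.] 28.0
x5 [-0.688, -0.41, 0.0, 0.0, 0.0, -0.0, 1]  -> [ 450. -200.  260.] 28.0
x2 [-0.212, -0.112, 0.0, 0.0, 0.0, -0.0, 1]  -> [ 450. -260.  260.] 28.0
```

Emit:
send_rows:
  increments:
    - [-0.679,0.13,-0.219,0,0,-0.078,1]
    - [-0.679,0.13,-0.219,0,0,-0.078,1]
    - [-0.679,0.13,-0.219,0,0,-0.078,1]
    - [-0.679,0.13,-0.219,0,0,-0.078,1]
    - [-0.679,0.13,-0.219,0,0,-0.078,1]

```text
time: 24.95
tool_pos: [481.5, 197.5, 261.4]
eef_rot: [1.806, 2.57, -0.001]
wrist_force: [-0.1, 0.4, -1.0]
opening: 85.6
grip_force: 0.0
```

Emit:
send_rows:
  increments:
    - [-0.725,-0.349,0,0,0,-0.044,1]
    - [-0.725,-0.349,0,0,0,-0.044,1]
    - [-0.725,-0.349,0,0,0,-0.044,1]
    - [-0.725,-0.349,0,0,0,-0.044,1]
    - [-0.725,-0.349,0,0,0,-0.044,1]

```text
time: 25.45
tool_pos: [459.5, -3.1, 260.1]
eef_rot: [-1.624, -2.687, 0.003]
wrist_force: [-0.1, 0.9, 0.5]
opening: 85.1
grip_force: 0.0
```

Emit:
send_rows:
  increments:
    - [-0.688,-0.41,0,0,0,0,1]
    - [-0.688,-0.41,0,0,0,0,1]
    - [-0.688,-0.41,0,0,0,0,1]
    - [-0.688,-0.41,0,0,0,0,1]
    - [-0.688,-0.41,0,0,0,0,1]

```text
time: 25.95
tool_pos: [450.1, -203.1, 260.0]
eef_rot: [-1.624, -2.687, 0.001]
wrist_force: [0.1, 0.3, -1.2]
opening: 85.6
grip_force: 0.0
```

Emit:
send_rows:
  increments:
    - [-0.212,-0.112,0,0,0,0,1]
    - [-0.212,-0.112,0,0,0,0,1]
    - [-0.212,-0.112,0,0,0,0,1]
    - [-0.212,-0.112,0,0,0,0,1]

```text
time: 26.35
tool_pos: [450.7, -258.0, 260.8]
eef_rot: [-1.618, -2.691, -0.001]
wrist_force: [-0.9, 0.1, -0.0]
opening: 85.3
grip_force: 0.0
```

```bash
python3 - <<'E'
from h import *
p=robot.camera_params("wrist");im=robot.snapshot("wrist");cv2.imwrite("pics/w5.png",im[:,:,::-1])
np.savez("w5.npz",**p);print(robot.read_state()["tool_pos"],-np.array(p["R"]).T@p["t"])
hsv=cv2.cvtColor(im,cv2.COLOR_RGB2HSV)
for nm,lo,hi,z in [("or",(3,190,120),(14,255,255),142),("ye",(20,140,100),(35,255,255),136)]:
    n,l,st,ce=cv2.connectedComponentsWithStats(cv2.inRange(hsv,lo,hi))
    for i in range(1,n):
        if st[i][4]>25: print(nm,ce[i].round(1),st[i],ray(p,*ce[i],z).round(1))
print(proj(p,(452.9,-364.9,130)),proj(p,(437,-140,142)),proj(p,(533,-90,46)))
E
```

```text
[ 450.69987238 -257.94389141  261.02142031] [ 415.36008982 -191.60466888  403.78467197]
or [345.   62.3] [ 327   47   37   32 1129] [ 437.9 -140.1  142. ]
ye [214.  273.2] [201 269  27  10 134] [ 424.4 -340.8  136. ]
ye [266.8 285.6] [254 281  26  10 130] [ 471.4 -329.8  136. ]
[232.38498469 303.79968034] [344.00026164  61.53066302] [435.95989445  76.70225437]
```

View pics/w5.png

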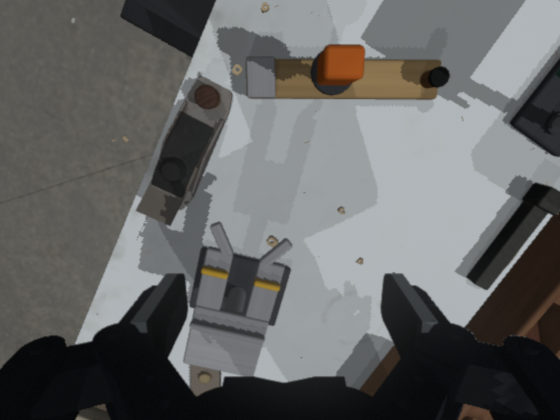

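Wrist view: the stick's bar lies along row 79 with the grip at (345,62) and the nose at (438,77); the hook's yellow ridges are at (214,273) and (267,286). These agree with the top-camera points to about 2 mm, so I go to the stick.

```bash
python3 - <<'E'
from h import *
p=dict(np.load("w5.npz"));im=cv2.imread("pics/w5.png");hsv=cv2.cvtColor(im,cv2.COLOR_BGR2HSV)
m=cv2.inRange(hsv,(10,80,60),(25,255,255));m[:45]=0;m[112:]=0;m[:,:240]=0;m[:,450:]=0
n,l,st,ce=cv2.connectedComponentsWithStats(m)
i=1+np.argmax(st[1:,4]);print(st[i])
m=(l==i).astype(np.uint8)
m=cv2.morphologyEx(m,cv2.MORPH_CLOSE,np.ones((5,5)))
ct=max(cv2.findContours(m,0,2)[0],key=cv2.contourArea)
for z in (16,8):
    r=cv2.minAreaRect(np.array([ray(p,u,v,z)[:2] for u,v in ct[:,0]],np.float32));print(z,r)
    print(cv2.boxPoints(r).round())
print("nose",ray(p,438,77,46).round(1),"collar",ray(p,333,74,86).round(1))
e=cv2.inRange(hsv,(3,190,215),(14,255,255));e[150:]=0
print("ortop",ray(p,*[k.mean() for k in np.nonzero(e)[::-1]],142),np.bincount(hsv[47:79,327:364,2].ravel()//10))
E
```

```text
[ 276   45  164   54 5951]
16 ((465.45391845703125, -117.23825073242188), (175.17506408691406, 52.49684524536133), 27.424907684326172)
[[ 376. -134.]
 [ 400. -181.]
 [ 555. -100.]
 [ 531.  -54.]]
8 ((466.4873352050781, -115.70404052734375), (178.78892517089844, 53.579872131347656), 27.42491340637207)
[[ 375. -133.]
 [ 399. -181.]
 [ 558.  -98.]
 [ 533.  -51.]]
nose [535.  -89.3  46. ] collar [ 438.3 -142.2   86. ]
ortop [nan nan nan] [  0   0   0   0   0   0   0   0   0   1   2  26  74 113 602 366]<stdin>:14: RuntimeWarning: Mean of empty slice.
  ret = ret.dtype.type(ret / rcount)
```

```bash
python3 - <<'E'
from h import *
plan([(436,-140.5,230,27.4,1),(436,-140.5,150,27.4,1),(436,-140.5,99,27.4,1,20)])
E
```

```text
x3 [0.442, 0.169, 0.125, -0.0, -0.0, 0.003, 1]  -> [ 436. -140.  230.] 27.4
x3 [-0.0, -0.0, 0.32, -0.0, -0.0, 0.0, 1]  -> [ 436. -140.  150.] 27.4
x3 [-0.0, -0.0, 0.204, -0.0, -0.0, 0.0, 1] [[-0.0, -0.0, 0.068], [-0.0, -0.0, 0.136], [-0.0, -0.0, 0.204]] -> [ 436. -140.   99.] 27.4
```

Emit:
send_rows:
  increments:
    - [0.442,0.169,0.125,0,0,0.003,1]
    - [0.442,0.169,0.125,0,0,0.003,1]
    - [0.442,0.169,0.125,0,0,0.003,1]
    - [0.442,0.169,0.125,0,0,0.003,1]
    - [0.442,0.169,0.125,0,0,0.003,1]

```text
time: 26.9
tool_pos: [436.3, -141.2, 230.6]
eef_rot: [1.629, 2.685, 0.0]
wrist_force: [-0.2, -0.7, -0.6]
opening: 85.6
grip_force: 0.0
```

Emit:
send_rows:
  increments:
    - [0,0,0.1,0,0,0,1]
    - [0,0,0.2,0,0,0,1]
    - [0,0,0.3,0,0,0,1]
    - [0,0,0.32,0,0,0,1]
    - [0,0,0.32,0,0,0,1]

```text
time: 27.4
tool_pos: [436.2, -142.5, 150.3]
eef_rot: [-1.633, -2.683, 0.0]
wrist_force: [-0.6, -0.4, 1.3]
opening: 85.6
grip_force: 0.0
```

Emit:
send_rows:
  increments:
    - [0,0,0.06,0,0,0,1]
    - [0,0,0.12,0,0,0,1]
    - [0,0,0.18,0,0,0,1]
    - [0,0,0.204,0,0,0,1]
    - [0,0,0.204,0,0,0,1]

```text
time: 27.9
tool_pos: [436.4, -142.4, 99.7]
eef_rot: [1.633, 2.684, 0.0]
wrist_force: [0.5, -0.6, 1.0]
opening: 85.4
grip_force: 0.0
```

Emit:
send_rows:
  increments:
    - [0,0,0,0,0,0,-1]
    - [0,0,0,0,0,0,-1]
    - [0,0,0,0,0,0,-1]
    - [0,0,0,0,0,0,-1]
    - [0,0,0,0,0,0,-1]
  newtons: 100

```text
time: 28.4
tool_pos: [436.4, -142.4, 99.8]
eef_rot: [1.632, 2.683, 0.0]
wrist_force: [0.5, -0.1, 6.1]
opening: 28.9
grip_force: 98.2
```

```bash
python3 - <<'E'
from h import *
im=robot.snapshot("side");cv2.imwrite("pics/side2.png",im[:,:,::-1])
p=robot.camera_params("top");t=robot.snapshot("top");cv2.imwrite("pics/top5.png",t[:,:,::-1])
s=robot.read_state();print(s["tool_pos"],s["opening"],s["grip_force"],s["wrist_force"])
m=cv2.inRange(cv2.cvtColor(t,cv2.COLOR_RGB2HSV),(60,80,40),(90,255,255))
ct=max(cv2.findContours(m,0,2)[0],key=cv2.contourArea)
for z in(172,): r=cv2.minAreaRect(np.array([ray(p,u,v,z)[:2] for u,v in ct[:,0]],np.float32));print(r,cv2.boxPoints(r).round(1).tolist())
E
```

```text
[ 436.45216807 -142.35567768   99.78940495] 28.81843205127284 98.20619344711304 [0.799764   0.42565646 6.61323318]
((644.7546997070312, 4.088722229003906), (155.75160217285156, 119.35279083251953), 86.93722534179688) [[581.0, -70.5], [700.2000122070312, -76.9000015258789], [708.5, 78.69999694824219], [589.2999877929688, 85.0]]
```

```bash
python3 - <<'E'
from h import *
plan([(436.4,-142.4,172,None,-1,25),(430,13,172,-3,-1,30),(533,9,172,-3,-1,15)])
E
```

```text
x4 [-0.0, -0.0, -0.289, 0.0, 0.0, -0.0, -1] [[-0.0, -0.0, -0.072], [-0.0, -0.0, -0.144], [-0.0, -0.0, -0.217], [-0.0, -0.0, -0.289]] -> [ 436. -142.  172.] 27.4
x3 [0.282, 0.132, -0.0, 0.0, 0.0, 0.084, -1] [[0.094, 0.044, -0.0], [0.188, 0.088, -0.0], [0.282, 0.132, -0.0]] -> [433. -65. 172.] 12.2
x3 [0.306, 0.053, -0.0, 0.0, 0.0, 0.085, -1] [[0.102, 0.018, -0.0], [0.204, 0.035, -0.0], [0.306, 0.053, -0.0]] -> [430.  13. 172.] -3.0
x4 [0.003, 0.206, 0.0, 0.0, 0.0, -0.0, -1] [[0.001, 0.051, 0.0], [0.002, 0.103, 0.0], [0.002, 0.154, 0.0], [0.003, 0.206, 0.0]] -> [481.  11. 172.] -3.0
x4 [0.003, 0.206, 0.0, 0.0, 0.0, -0.0, -1] [[0.001, 0.051, 0.0], [0.002, 0.103, 0.0], [0.002, 0.154, 0.0], [0.003, 0.206, 0.0]] -> [533.   9. 172.] -3.0
```

Emit:
send_rows:
  increments:
    - [0,0,-0.04,0,0,0,-1]
    - [0,0,-0.1,0,0,0,-1]
    - [0,0,-0.2,0,0,0,-1]
    - [0,0,-0.289,0,0,0,-1]
    - [0,0,-0.289,0,0,0,-1]

```text
time: 29.0
tool_pos: [437.2, -142.6, 174.1]
eef_rot: [1.63, 2.68, 0.001]
wrist_force: [1.0, 0.2, -2.8]
opening: 28.8
grip_force: 99.2
```

Emit:
send_rows:
  increments:
    - [0.094,0.044,0,0,0,0.028,-1]
    - [0.188,0.088,0,0,0,0.056,-1]
    - [0.282,0.132,0,0,0,0.084,-1]
    - [0.282,0.132,0,0,0,0.084,-1]

```text
time: 29.4
tool_pos: [432.0, -62.2, 170.6]
eef_rot: [-1.971, -2.443, 0.001]
wrist_force: [0.1, -0.3, -2.8]
opening: 28.8
grip_force: 99.3
```

Emit:
send_rows:
  increments:
    - [0.102,0.018,0,0,0,0.028,-1]
    - [0.204,0.035,0,0,0,0.056,-1]
    - [0.306,0.053,0,0,0,0.085,-1]
    - [0.306,0.053,0,0,0,0.085,-1]
    - [0.306,0.053,0,0,0,0.085,-1]

```text
time: 29.9
tool_pos: [429.5, 13.0, 171.0]
eef_rot: [-2.276, -2.165, 0.001]
wrist_force: [0.5, 0.2, -2.6]
opening: 28.5
grip_force: 99.3
```

```bash
python3 - <<'E'
from h import *
s=robot.snapshot("side");cv2.imwrite("pics/side3.png",s[:,:,::-1])
t=robot.snapshot("top");cv2.imwrite("pics/top6.png",t[:,:,::-1])
st=robot.read_state();print(st["tool_pos"],st["eef_rot"],st["wrist_force"],st["opening"])
a=np.hstack([cv2.resize(s[120:300,200:380,::-1],(400,400)),cv2.resize(t[120:280,200:360,::-1],(400,400))]);cv2.imwrite("pics/c3.png",a)
q=robot.camera_params("side")
print("nose expected", proj(q,(542,7.5,118)), proj(robot.camera_params("top"),(542,7.5,118)),"lip",[proj(q,x).round() for x in [(581,-70,130),(589,85,130)]])
E
```

```text
[429.64429901  12.46921348 171.23505739] [-2.27827917e+00 -2.16278484e+00  7.09081088e-04] [-0.85664533  0.0431206  -2.77952868] 28.877179195634298
nose expected [273.62031682 206.58801209] [270.21183984 209.39610733] lip [array([302., 210.]), array([274., 191.])]
```

View pics/c3.png

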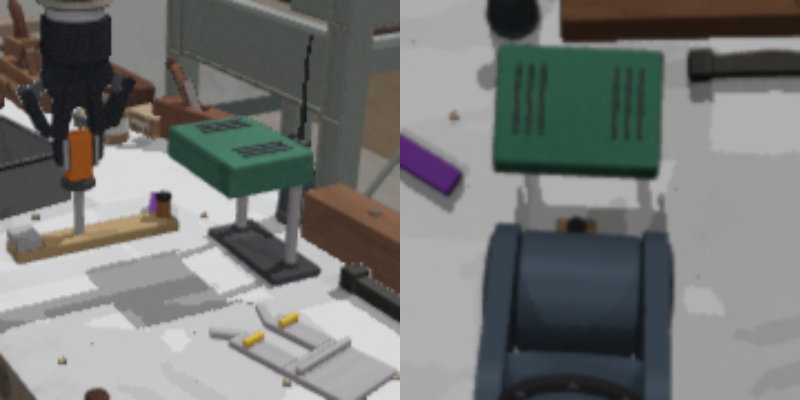

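The crop shows the stick level in the gripper, with its nose at side pixel (274,209) and top pixel (270,209), exactly as predicted. The lip corners are also where they should be. Moving in under the lip.

Emit:
send_rows:
  increments:
    - [0,0.052,0,0,0,0,-1]
    - [0,0.104,0,0,0,0,-1]
    - [0.002,0.154,0,0,0,0,-1]
    - [0.003,0.206,0,0,0,0,-1]

```text
time: 30.4
tool_pos: [481.8, 10.5, 171.4]
eef_rot: [-2.28, -2.161, 0.0]
wrist_force: [-0.0, -1.2, -3.2]
opening: 28.9
grip_force: 99.4
```

Emit:
send_rows:
  increments:
    - [0,0.052,0,0,0,0,-1]
    - [0,0.104,0,0,0,0,-1]
    - [0.002,0.154,0,0,0,0,-1]
    - [0.003,0.206,0,0,0,0,-1]
    - [0.003,0.206,0,0,0,0,-1]

```text
time: 30.9
tool_pos: [533.9, 8.5, 171.3]
eef_rot: [2.279, 2.161, 0.0]
wrist_force: [-0.8, -0.2, -3.5]
opening: 29.1
grip_force: 99.6
```

Emit:
send_rows:
  increments:
    - [0,0,-0.02,0,0,0,-1]
    - [0,0,-0.04,0,0,0,-1]
    - [0,0,-0.06,0,0,0,-1]
    - [0,0,-0.06,0,0,0,-1]

```text
time: 31.3
tool_pos: [532.8, 9.2, 187.6]
eef_rot: [2.279, 2.161, 0.002]
wrist_force: [0.7, 0.4, -2.7]
opening: 28.9
grip_force: 99.7
```

```bash
python3 - <<'E'
from h import *
s=robot.snapshot("side");cv2.imwrite("pics/side4.png",s[:,:,::-1])
st=robot.read_state();print(st["tool_pos"],st["wrist_force"],st["torque"],st["opening"])
E
```

```text
[532.68318817   9.18453403 187.15770105] [ 0.41677204  0.18003527 -2.86177181] [0.00368737 0.0091886  0.01076341] 28.774824782393676
```

Emit:
send_rows:
  increments:
    - [0,0,-0.008,0,0,0,-1]
    - [0,0,-0.016,0,0,0,-1]
    - [0,0,-0.024,0,0,0,-1]
    - [0,0,-0.024,0,0,0,-1]

```text
time: 31.75
tool_pos: [532.6, 9.2, 192.7]
eef_rot: [-2.28, -2.162, 0.0]
wrist_force: [-0.3, -0.9, -3.4]
opening: 29.0
grip_force: 99.6
```

Emit:
send_rows:
  increments:
    - [0,0,-0.006,0,0,0,-1]
    - [0,0,-0.012,0,0,0,-1]
    - [0,0,-0.018,0,0,0,-1]
    - [0,0,-0.018,0,0,0,-1]

```text
time: 32.15
tool_pos: [532.6, 9.2, 197.3]
eef_rot: [2.28, 2.162, 0.0]
wrist_force: [-0.2, -0.5, -2.5]
opening: 29.2
grip_force: 99.6
```

```bash
python3 - <<'E'
from h import *
st=robot.read_state();print(st["tool_pos"],st["wrist_force"],st["torque"])
E
```

```text
[532.64049687   9.18633866 197.26360926] [-0.2022906  -0.45348923 -2.54549126] [-0.00236521  0.03751687  0.0076433 ]
```

Emit:
send_rows:
  increments:
    - [0,0,-0.006,0,0,0,-1]
    - [0,0,-0.012,0,0,0,-1]
    - [0,0,-0.012,0,0,0,-1]

```text
time: 32.45
tool_pos: [532.3, 9.2, 198.6]
eef_rot: [-2.279, -2.161, 0.002]
wrist_force: [7.8, -0.5, -17.4]
opening: 28.8
grip_force: 101.7
```

```bash
python3 - <<'E'
from h import *
s=robot.snapshot("side");cv2.imwrite("pics/side5.png",s[:,:,::-1])
st=robot.read_state();print(st["tool_pos"],st["wrist_force"],st["torque"])
cv2.imwrite("pics/c4.png",cv2.resize(s[90:270,220:340,::-1],(520,780))[:600])
q=robot.camera_params("side")
# nose top / neck / expected
print([proj(q,x).round(1).tolist() for x in [(532.6,9.2,84+0+200.3-100),(644.5,3.4,146.5),(447.8,13.7,102)]])
E
```

```text
[532.25104242   9.20581457 198.59299301] [  7.86038958   0.19237357 -18.14501665] [-0.00230095 -0.13347844 -0.00283117]
[[270.6, 183.9], [306.1, 190.9], [241.6, 218.1]]
```

View pics/c4.png

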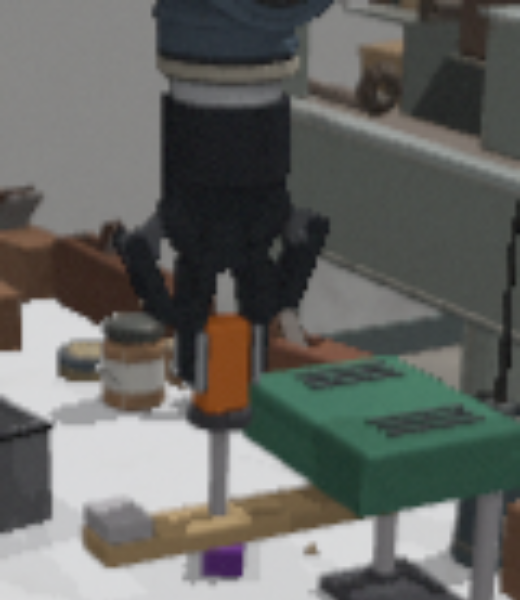

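Wrist force jumped to about 15 N down with the nose at z≈145 mm. That is the height of the switch's upper stop, so it is fully up. The picture shows the bar under the hood with the stick still level. Backing out.

Emit:
send_rows:
  increments:
    - [0,0,0.03,0,0,0,-1]
    - [0,0,0.06,0,0,0,-1]
    - [0,0,0.09,0,0,0,-1]
    - [0,0,0.115,0,0,0,-1]
    - [0,0,0.115,0,0,0,-1]

```text
time: 33.0
tool_pos: [532.2, 9.2, 170.4]
eef_rot: [-2.279, -2.161, 0.002]
wrist_force: [-0.1, 0.2, -1.7]
opening: 28.9
grip_force: 103.4
```

Emit:
send_rows:
  increments:
    - [0,-0.1,0,0,0,0,-1]
    - [-0.003,-0.2,0,0,0,0,-1]
    - [-0.005,-0.3,0,0,0,0,-1]
    - [-0.006,-0.412,0,0,0,0,-1]
    - [-0.006,-0.412,0,0,0,0,-1]

```text
time: 33.5
tool_pos: [427.1, 13.4, 171.3]
eef_rot: [-2.279, -2.161, 0.002]
wrist_force: [-0.1, -0.5, -2.6]
opening: 28.6
grip_force: 103.4
```

```bash
python3 - <<'E'
from h import *
robot.snapshot("side")
st=robot.read_state();print(st["tool_pos"],st["wrist_force"],st["opening"])
plan([(425,-110,173,12,-1,30),(425.2,-238.9,173,28,-1,30),(454.8,-365.5,173,28,-1,10)])
E
```

```text
[429.08895126  13.21027347 171.75612957] [ 1.0085659   0.17880308 -2.67311717] 28.83091411072078
x5 [-0.493, 0.01, -0.005, 0.0, 0.0, -0.084, -1] [[-0.099, 0.002, -0.001], [-0.197, 0.004, -0.002], [-0.296, 0.006, -0.003], [-0.394, 0.008, -0.004], [-0.493, 0.01, -0.005]] -> [ 425. -110.  173.] 12.0
x5 [-0.504, -0.107, 0.0, 0.0, 0.0, -0.088, -1] [[-0.101, -0.021, 0.0], [-0.202, -0.043, 0.0], [-0.302, -0.064, 0.0], [-0.403, -0.086, 0.0], [-0.504, -0.107, 0.0]] -> [ 425. -239.  173.] 28.0
x5 [-0.168, -0.044, 0.0, 0.0, 0.0, -0.0, -1] [[-0.034, -0.009, 0.0], [-0.067, -0.018, 0.0], [-0.101, -0.026, 0.0], [-0.134, -0.035, 0.0], [-0.168, -0.044, 0.0]] -> [ 435. -281.  173.] 27.9
x5 [-0.167, -0.045, 0.0, 0.0, 0.0, -0.0, -1] [[-0.033, -0.009, 0.0], [-0.067, -0.018, 0.0], [-0.1, -0.027, 0.0], [-0.134, -0.036, 0.0], [-0.167, -0.045, 0.0]] -> [ 445. -323.  173.] 28.0
x5 [-0.168, -0.044, 0.0, 0.0, 0.0, -0.0, -1] [[-0.034, -0.009, 0.0], [-0.067, -0.018, 0.0], [-0.101, -0.026, 0.0], [-0.134, -0.035, 0.0], [-0.168, -0.044, 0.0]] -> [ 455. -366.  173.] 28.0
```

Emit:
send_rows:
  increments:
    - [-0.1,0,-0.005,0,0,-0.017,-1]
    - [-0.2,0,-0.005,0,0,-0.034,-1]
    - [-0.3,0,-0.005,0,0,-0.05,-1]
    - [-0.4,0.005,-0.005,0,0,-0.067,-1]
    - [-0.493,0.01,-0.005,0,0,-0.084,-1]

```text
time: 34.05
tool_pos: [426.7, -111.6, 172.9]
eef_rot: [1.972, 2.444, 0.001]
wrist_force: [-0.1, 0.5, -2.1]
opening: 28.9
grip_force: 103.5
```

Emit:
send_rows:
  increments:
    - [-0.1,-0.02,0,0,0,-0.017,-1]
    - [-0.2,-0.04,0,0,0,-0.034,-1]
    - [-0.3,-0.06,0,0,0,-0.052,-1]
    - [-0.4,-0.08,0,0,0,-0.07,-1]
    - [-0.504,-0.107,0,0,0,-0.088,-1]

```text
time: 34.55
tool_pos: [426.8, -240.6, 172.8]
eef_rot: [1.616, 2.693, -0.0]
wrist_force: [0.8, 0.8, -2.5]
opening: 28.8
grip_force: 103.5
```

Emit:
send_rows:
  increments:
    - [0,0,0,0,0,0,-1]
    - [0,0,0,0,0,0,-1]
    - [0,0,0,0,0,0,-1]

```text
time: 34.85
tool_pos: [426.2, -238.5, 172.5]
eef_rot: [-1.62, -2.691, -0.0]
wrist_force: [-1.0, -0.1, -2.2]
opening: 29.2
grip_force: 103.5
```

```bash
python3 - <<'E'
from h import *
s=robot.snapshot("side");t=robot.snapshot("wrist")
p=robot.camera_params("wrist");q=robot.camera_params("side")
st=robot.read_state();print(st["tool_pos"],st["wrist_force"],st["opening"])
a=np.vstack([cv2.resize(s[180:330,200:400,::-1],(400,300)),cv2.resize(t[:,:,::-1],(400,300))]);cv2.imwrite("pics/c5.png",a)
T=st["tool_pos"];c,sn=np.cos(np.radians(28)),np.sin(np.radians(28))
O=np.array([T[0]-.9,T[1]+1.7,T[2]-99.8])
N=O+[112*c,112*sn,46];C=O+[0,0,76];S=np.array([453.9,-363.8,130])
print("nose",proj(q,N),proj(p,N),"collar",proj(q,C),"seat",proj(q,S),proj(p,S),"N",N)
hsv=cv2.cvtColor(s,cv2.COLOR_RGB2HSV)
for im,cam in((s,q),(t,p)):
    n,l,sta,ce=cv2.connectedComponentsWithStats(cv2.inRange(cv2.cvtColor(im,cv2.COLOR_RGB2HSV),(20,140,100),(35,255,255)))
    for i in range(1,n):
        if sta[i][4]>15: print("ye",ce[i].round(1),ray(cam,*ce[i],136).round(1))
plan([(454.8,-365.5,173,28,-1,10)])
E
```

```text
[ 426.10168645 -238.26252086  172.59371977] [-0.05532511 -0.48186548 -2.26101866] 28.879220685672966
nose [308.80158125 235.77952745] [461.92548339 234.49131445] collar [285.38628976 243.29166184] seat [332.91456892 275.66362611] [235.37506373 407.09280505] N [ 524.09181685 -183.98170583  118.79371977]
ye [329.6 263.7] [ 469.4 -332.5  136. ]
ye [313.4 272.6] [ 421.7 -344.   136. ]
x5 [-0.168, -0.046, -0.001, 0.0, -0.0, -0.0, -1] [[-0.034, -0.009, -0.0], [-0.067, -0.018, -0.0], [-0.101, -0.028, -0.001], [-0.134, -0.037, -0.001], [-0.168, -0.046, -0.001]] -> [ 436. -281.  173.] 28.0
x5 [-0.168, -0.045, -0.0, 0.0, -0.0, -0.0, -1] [[-0.034, -0.009, -0.0], [-0.067, -0.018, -0.0], [-0.101, -0.027, -0.0], [-0.134, -0.036, -0.0], [-0.168, -0.045, -0.0]] -> [ 445. -323.  173.] 28.0
x5 [-0.167, -0.046, -0.001, 0.0, -0.0, -0.0, -1] [[-0.033, -0.009, -0.0], [-0.067, -0.018, -0.0], [-0.1, -0.028, -0.001], [-0.134, -0.037, -0.001], [-0.167, -0.046, -0.001]] -> [ 455. -366.  173.] 28.0
```

View pics/c5.png

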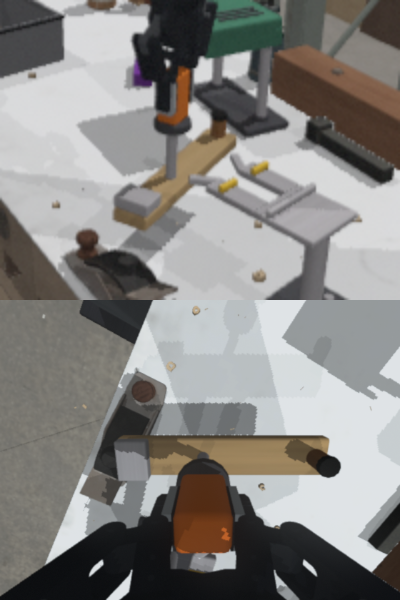

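The picture shows the stick level in front of the hook with nose and collar within 2 px of prediction in the side view, and the neck lined up with the prong gap. Entering the throat slowly.

Emit:
send_rows:
  increments:
    - [-0.034,-0.009,0,0,0,0,-1]
    - [-0.067,-0.018,0,0,0,0,-1]
    - [-0.1,-0.028,0,0,0,0,-1]
    - [-0.134,-0.037,0,0,0,0,-1]
    - [-0.168,-0.046,0,0,0,0,-1]

```text
time: 35.45
tool_pos: [435.5, -282.3, 172.5]
eef_rot: [1.62, 2.691, -0.0]
wrist_force: [-0.3, 0.4, -1.5]
opening: 29.2
grip_force: 103.5
```

Emit:
send_rows:
  increments:
    - [-0.034,-0.009,0,0,0,0,-1]
    - [-0.067,-0.018,0,0,0,0,-1]
    - [-0.1,-0.027,0,0,0,0,-1]
    - [-0.134,-0.036,0,0,0,0,-1]
    - [-0.168,-0.045,0,0,0,0,-1]

```text
time: 35.95
tool_pos: [445.3, -324.5, 172.5]
eef_rot: [1.62, 2.692, -0.0]
wrist_force: [1.0, -0.3, -2.2]
opening: 28.9
grip_force: 103.5
```

Emit:
send_rows:
  increments:
    - [-0.034,-0.009,0,0,0,0,-1]
    - [-0.067,-0.018,0,0,0,0,-1]
    - [-0.1,-0.027,0,0,0,0,-1]
    - [-0.134,-0.036,0,0,0,0,-1]
    - [-0.167,-0.046,0,0,0,0,-1]

```text
time: 36.45
tool_pos: [454.7, -366.7, 172.5]
eef_rot: [-1.62, -2.692, 0.0]
wrist_force: [0.1, 0.5, -1.8]
opening: 29.1
grip_force: 103.5
```

Emit:
send_rows:
  increments:
    - [0,0,0,0,0,0,-1]
    - [0,0,0,0,0,0,-1]

```text
time: 36.65
tool_pos: [454.4, -366.0, 172.4]
eef_rot: [-1.62, -2.691, -0.0]
wrist_force: [-0.7, 0.4, -2.5]
opening: 28.7
grip_force: 103.5
```

```bash
python3 - <<'E'
from h import *
s=robot.snapshot("side");t=robot.snapshot("top")
st=robot.read_state();print(st["tool_pos"],st["wrist_force"],st["torque"],st["opening"])
a=np.vstack([cv2.resize(s[220:340,260:420,::-1],(400,300),interpolation=cv2.INTER_CUBIC),cv2.resize(t[200:290,370:490,::-1],(400,300))]);cv2.imwrite("pics/c6.png",a)
E
```

```text
[ 454.43199739 -365.68189933  172.49223555] [ 0.21154121  0.20360772 -2.64978219] [-0.00581438 -0.0213338  -0.01727556] 29.1623176131575
```

View pics/c6.png

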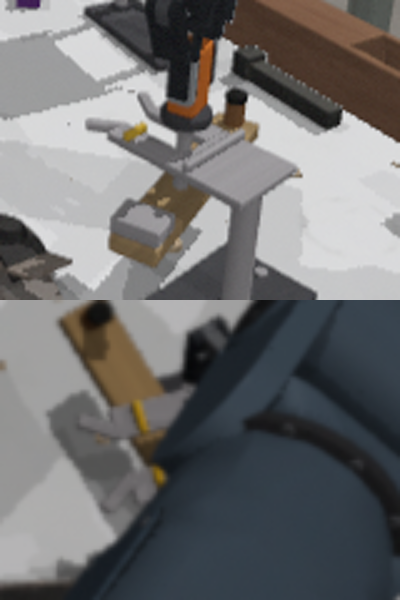

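The stick hangs in the throat between the yellow front ridge and the rear ridge, with the collar above the plate and no side force. Lowering.

Emit:
send_rows:
  increments:
    - [0,0,0.02,0,0,0,-1]
    - [0,0,0.04,0,0,0,-1]
    - [0,0,0.06,0,0,0,-1]
    - [0,0,0.06,0,0,0,-1]

```text
time: 37.15
tool_pos: [454.1, -365.6, 156.5]
eef_rot: [-1.619, -2.691, -0.001]
wrist_force: [-0.0, -0.3, -3.6]
opening: 29.1
grip_force: 103.5
```

Emit:
send_rows:
  increments:
    - [0,0,0.004,0,0,0,-1]
    - [0,0,0.008,0,0,0,-1]
    - [0,0,0.012,0,0,0,-1]
    - [0,0,0.012,0,0,0,-1]

```text
time: 37.55
tool_pos: [454.5, -366.0, 154.5]
eef_rot: [-1.62, -2.692, -0.0]
wrist_force: [0.1, 0.4, -2.9]
opening: 29.3
grip_force: 103.5
```

Emit:
send_rows:
  increments:
    - [0,0,0.004,0,0,0,-1]
    - [0,0,0.008,0,0,0,-1]
    - [0,0,0.008,0,0,0,-1]

```text
time: 37.85
tool_pos: [454.6, -366.2, 153.8]
eef_rot: [1.619, 2.691, -0.0]
wrist_force: [-3.1, 3.2, 8.2]
opening: 29.2
grip_force: 105.3
```

Collar seated at the expected height (force reversed to +8 N). Releasing.

Emit:
send_rows:
  increments:
    - [0,0,0,0,0,0,0]
    - [0,0,0,0,0,0,0.5]
    - [0,0,0,0,0,0,1]
    - [0,0,0,0,0,0,1]
    - [0,0,0,0,0,0,1]

```text
time: 38.35
tool_pos: [454.5, -366.0, 152.5]
eef_rot: [1.62, 2.692, -0.0]
wrist_force: [-0.3, -0.8, 0.2]
opening: 85.6
grip_force: 0.0
```

Emit:
send_rows:
  increments:
    - [0,0,-0.08,0,0,0,1]
    - [0,0,-0.2,0,0,0,1]
    - [0,0,-0.4,0,0,0,1]
    - [0,0,-0.5,0,0,0,1]
    - [0,0,-0.5,0,0,0,1]

```text
time: 38.85
tool_pos: [455.5, -367.0, 281.6]
eef_rot: [1.616, 2.686, -0.002]
wrist_force: [-0.0, 0.2, 0.2]
opening: 85.7
grip_force: 0.0
```

```bash
python3 - <<'E'
from h import *
s=robot.snapshot("side");t=robot.snapshot("wrist");p=robot.camera_params("wrist")
print(robot.read_state()["tool_pos"])
a=np.vstack([cv2.resize(s[200:340,240:426,::-1],(400,300),interpolation=cv2.INTER_CUBIC),cv2.resize(t[:,:,::-1],(400,300))]);cv2.imwrite("pics/c7.png",a)
q=robot.camera_params("side");S=np.array([453.9,-363.8,0]);
for nm,im,cam in(("side",s,q),("wrist",t,p)):
    m=cv2.inRange(cv2.cvtColor(im,cv2.COLOR_RGB2HSV),(3,190,100),(14,255,255))
    n,l,st,ce=cv2.connectedComponentsWithStats(m);i=1+np.argmax(st[1:,4]);print(nm,ce[i],st[i],"exp mid",proj(cam,S+[0,0,168]),"top",proj(cam,S+[0,0,196]))
c=np.radians(28);print("nose side exp",proj(q,S+[112*np.cos(c),112*np.sin(c),100]))
E
```

```text
[ 454.41774303 -365.95807747  277.42838225]
side [335.06993007 258.65734266] [327 243  17  32 429] exp mid [334.38888479 258.48291123] top [335.51240329 245.39015995]
wrist [283.23554302 216.09449929] [266 205  38  27 709] exp mid [284.51800924 209.6152887 ] top [284.61411648 220.66003548]
nose side exp [353.09817595 263.97902048]
```

View pics/c7.png

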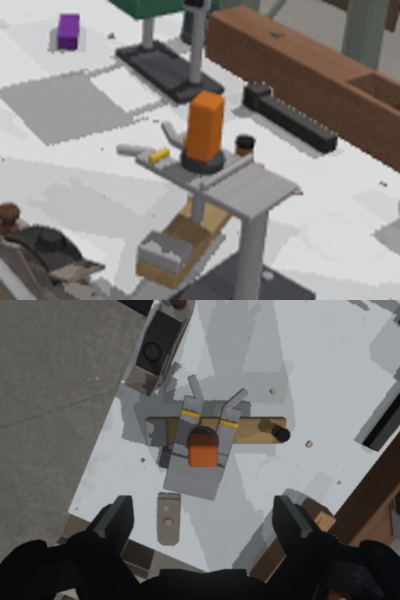

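The stick hangs upright between the ridges, with its grip on the predicted pixel. Last check is that the bin still holds everything and the bench is clear, then I hand in.

```bash
python3 - <<'E'
from h import *
t=robot.snapshot("top");p=robot.camera_params("top")
a=cv2.imread("pics/top4.png");b=t[:,:,::-1].copy()
def bl(im):
    h=cv2.cvtColor(im,cv2.COLOR_BGR2HSV);m=((h[...,1]>75)&(h[...,2]>30)).astype(np.uint8)
    n,l,st,ce=cv2.connectedComponentsWithStats(m)
    return [(ce[i].round().tolist(),int(st[i][4])) for i in range(1,n) if st[i][4]>40 and 130<ce[i][1]<310 and 80<ce[i][0]<500]
print(bl(a));print(bl(b));st=robot.read_state();print(st["time"],st["wrist_force"])
E
```

```text
[([271.0, 164.0], 2996), ([459.0, 148.0], 1496), ([88.0, 153.0], 80), ([208.0, 185.0], 361), ([322.0, 245.0], 1000), ([101.0, 234.0], 63), ([137.0, 252.0], 747), ([100.0, 282.0], 122), ([88.0, 298.0], 99), ([359.0, 295.0], 71)]
[([271.0, 164.0], 3012), ([459.0, 148.0], 1496), ([89.0, 153.0], 77), ([208.0, 185.0], 364), ([448.0, 223.0], 656), ([405.0, 226.0], 624), ([129.0, 256.0], 1273), ([359.0, 295.0], 71), ([429.0, 296.0], 46), ([292.0, 309.0], 98)]
39.0 [-0.65058789  0.09019511 -0.12414355]
```

```bash
python3 -c "
from bench import robot
print(robot.sign_off())"
```

```text
the job is handed in; nothing more can be done
None
```

I handed the job in at 39 s: all four offcuts found on the bench (batten, rebate, mitre and one wedge) were in the bin before the reach stick pushed the lamp switch up to its stop, and the stick now hangs by its collar on the hook; sign-off gave no verdict back.

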